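# Check a freshly marked gauge rod in the receiver tube and show its marks to the camera

## Task

Take the blue-gripped brass gauge rod out of the nest, slide it down the inclined guide tube of the receiver gauge until its collar stops on the tube's mouth, and draw it fully out again. Then hold its marked tip level above the upward-looking camera, the middle black band centred over the lens and about 60 mm above the glass, and finish holding it there, still and touching nothing but the gripper. Leave the grey-gripped rod, the stock bin, the jar and the screwdriver where they are.

Things in the scene. Friction and masses are not known exactly. Their poses are not given: they have to be found in the camera images.
- rod: Gauge rod to check, ~65 g: brass shaft 6 mm thick, 150 mm long, round end; collar disc 24 mm across, 6 mm thick; blue flat-sided grip 64 long, 14 wide (y), 16 high (z). Origin on the axis at the collar's seating face. x axis runs from tip to grip: tip x=-150, collar 0 to 6, grip 6 to 70 mm, balance -35. Starts level in the nest, axis 55 mm above the table, tip roughly towards the robot.
- rod_grip (a point): Middle of the rod's blue grip, on its axis, 38 mm from the collar's seating face: the place to take it (14 mm wide there). In the nest the grip sticks out past the bars; nothing is beneath or beside it.
- rod_mark (a point): The middle one of three laser-black bands round the brass shaft (10 mm apart), on the rod's axis, 132 mm from the collar's seating face and 18 mm from the end of the tip.
- rod_tip (a point): The rounded end of the gauge rod's brass shaft, on its axis.
- nest: Fixed aluminium plate 138 x 170 x 12 mm with two slotted steel bars (14 mm thick, 60 mm high over all) carrying two rods 90 mm apart in open-topped slots 9 mm wide, 8 mm deep; rods lift straight out. Origin on the table; x axis parallel to the rods, from tips to grips. Rods lie at y = +45 and -45 mm; which rod in which slot varies.
- spare: Bystander in the nest's other slot: a rod of the same shape and size with a steel shaft and a grey grip. Same axes and origin as the gauge rod.
- guide_tube: Fixed steel guide tube, 145 mm long, 18 mm outside, bore 12 mm, open at both ends; brass flared mouth, 27 mm outside, 21 inside at the rim, narrowing to the bore 14 mm down. Origin: centre of the rim, 118 mm above the table. z axis points out of the mouth, 35 deg above level, roughly away from the robot. Home: the rod's collar face on the rim, rod x along this z. Free space above and beyond.
- receiver: Fixed base of the receiver gauge, a grey plate 200 x 100 x 14 mm on a rubber foot, with two pillars under the guide tube. Origin on the table; the mouth is at x = 60 mm, y = 0, z = 118 mm of it. Stands to the left or the right of the nest.
- mark_camera: Fixed upward-looking inspection camera: a white box 86 x 86 x 58 mm (on a 100 mm square foot) with a black round ring-light housing 72 mm across on top, 76 mm high over all. Origin on the table under its centre. Stands on the other side of the nest from the receiver gauge.
- lens (a point): Centre of the glass on top of the inspection camera, 78 mm above the table; it looks straight up.
- stock_bin: Bystander: open blue plastic bin 110 x 190 x 50 mm of brass rod blanks, beyond the nest. Origin under its centre.
- jar: Bystander: closed amber jar 52 mm in diameter, 65 mm high. Origin under its centre.
- screwdriver: Bystander: screwdriver with a green handle, 170 mm long, lying on the table along its x axis.

How it is judged:
By the outcome, as a careful person would: the job done as asked, in the order asked, and still so for the second after the job is handed in, while the arm keeps its last pose, push and grip.
It also fails if it takes over 58 s, if anything falls off the work surface, if the arm or the gripper's body presses on something with over 40 N, if the wrist force passes 120 N, or if a joint passes its speed limit or range.

## Robot

A 6-joint arm with a two-finger parallel gripper is mounted at the origin on the work surface. World frame = base frame: x ahead of the robot, y to its left, z up, the work surface at z = 0. Lengths are in m, angles in rad, forces in N, time in s.
With the tool pointing down it reaches from about 0.375 to 0.975 m from the base axis. Payload 3.8 kg.
Tool frame: the origin (TCP) lies on the centre line of the jaws, within the pads' length; the fingertips stand 25 mm ahead of it and the grasp point (between the pads) lies 6 mm ahead of it; z points along the fingers, y is the direction in which the jaws open and shut (so a half turn about z gives the same grasp; the last joint's range is limited). The gripper opens to 85 mm and grips with 20 to 120 N. Pads are 22 mm wide; open, the fingers measure 114 mm over their backs; the gripper's body (76 mm by 85 mm) begins 54 mm behind the grasp point. The pads swing forward as they close: fully open they stand 13 mm farther back than shut.
Start: joints at [1.141, 0.264, 1.604, -0, 1.274, -0.037], TCP at [0.258, 0.624, 0.222] pointing down, gripper open.
Joint ranges: [-2.63, 2.63], [-0.94, 2.18], [0.31, 2.57], [-1.31, 4.45], [0, 2.66], [-2.55, 2.55]. Speed limits (rad/s): [2.57, 2.57, 3.14, 3.14, 3.14, 3.14].

## Interface

Orientations are given as a rotation vector (axis times angle).
In Python, from workcell import bot gives the robot as it stands.
- The arm moves only by the tool servo_tool, never from a script. Its argument "moves" is a list of rows, each a list of 3 entries, a list of its own where there are three numbers: the closure in counts, from 0 (fully open) to 255 (shut), then the shift along the tool's x, y, z in m, then the turn about the tool's z in rad. A call has exactly 8 rows; each row shifts and turns the pose as measured when the row begins, along the tool's axes as they then stand; what a row does not reach is not made up. A row lasts 1/12 s, in which the tool goes at most 41.7 mm and 7.16 degrees, less where a joint would pass 70% of its speed; a pose out of reach is approached as far as the arm can. A call is refused whole if a number of a shift passes 0.0417 or a number of a turn 0.125, either way. A call with a gripper value outside its range is refused whole. The fingers move at their own pace and stop on an object; "newtons" is the grip in N (left out, the last holds). Time passes only in rows, so rows that do not move let the fingers close, or fill a call up. It gives the time, the measured TCP pose, the force and the opening at its end, in the units of the state.
- bot.read_state(): the state, without advancing time (a new reading comes with each control period).
- bot.read_camera(name): name is "side" or "top"; returns a dict with "pixels" (420x560x3 uint8, red, green, blue), "depth" (420x560 float32, m along the optical axis (not along the pixel's ray), 0 where there is no reading), "intrinsics" (3x3 intrinsics, pixels), "R" (3x3) and "t" (3): a world point X has camera coordinates R X + t. Camera axes: x right, y down, z forward; pixel columns grow to the right and rows downward; lengths in m; the calibration is good to about 2 mm. A picture is of the moment at which its call begins.
- bot.finish_job(): hands the job in, once; it reports no verdict.
The state is a dict: "time": time; "q": joint angles; "joint_vel": joint speeds; "joint_torque": joint torques, N m; "tool_pos": TCP position; "tcp_rot": TCP orientation; "wrist_force": force on the tool from outside, world axes, zero at the start; "torque": the same for the moment, N m; "width": opening from 0.0 (shut) to 1.0 (fully open).
Only numpy, scipy, OpenCV 4.12 (cv2) and the standard library are available. Lean on these libraries where they do the work, as an engineer would, in place of code of your own. Each camera call takes 0.05 s, during which the arm holds its last target.

## Working session

There is one attempt and no reset: what is moved stays moved. The work goes in short steps, Python scripts to look and compute and a tool call to move; the robot and the scene stay as the last step left them, time stands still between calls to the robot, and variables do not carry over. Pictures are saved under pics/ and viewed, and the job is handed in when it is done.

Besides the shell and the picture viewer there is one more tool, called after "Emit:" by a JSON object that holds its "api" and its "payload", one argument or row to a line. servo_tool: Moves the arm, as the interface text tells. Its arguments: {"type":"object","properties":{"moves":{"type":"array","items":{"type":"array"}},"newtons":{"type":"number"}},"required":["moves"]}

```bash
mkdir -p pics; ls; python3 - <<'E'
from workcell import bot
import cv2,numpy as np,pickle
print(bot.read_state())
for n in("side","top"):
    c=bot.read_camera(n); cv2.imwrite(f"pics/{n}0.png",c["pixels"][:,:,::-1]); pickle.dump(c,open(f"{n}0.pkl","wb"))
    print(n,c["intrinsics"],c["R"],c["t"],(-c["R"].T@c["t"]))
E
```

```text
pics
{'time': 0.0, 'q': array([ 1.14111893e+00,  2.64726209e-01,  1.60539463e+00,  1.51718567e-05,
        1.27367703e+00, -3.68858596e-02]), 'joint_vel': array([-0.0004224 ,  0.00098096,  0.00118165,  0.00164215,  0.00047906,
        0.00083762]), 'joint_torque': array([ 1.76221645e-03, -5.15128398e+01, -3.67307174e+01,  1.29033390e-05,
        1.30183817e-02, -7.39402566e-06]), 'tool_pos': array([0.25804315, 0.62291465, 0.22076905]), 'tcp_rot': array([-0.61294104, -3.08068254,  0.0033643 ]), 'wrist_force': array([-0.07338866,  0.0580503 ,  0.44202702]), 'torque': array([0.06807324, 0.02267746, 0.00178152]), 'width': 0.9973871644321418}
side [[382.53595495   0.         285.746406  ]
 [  0.         382.53595495 211.71590069]
 [  0.           0.           1.        ]] [[ 0.82440802 -0.56558786 -0.02148917]
 [-0.39389302 -0.54605132 -0.73937558]
 [ 0.40644767  0.61801159 -0.6729502 ]] [-0.45439502  0.29260666  0.64976546] [ 0.22576696 -0.49878464  0.64384144]
top [[462.10231813   0.         279.53116549]
 [  0.         462.10231813 213.51964074]
 [  0.           0.           1.        ]] [[-0.09423287 -0.99554288  0.00381408]
 [-0.96955631  0.09090203 -0.22737059]
 [ 0.22601047 -0.02512375 -0.97380083]] [0.04314456 0.58604526 1.17638063] [0.30639518 0.01923465 1.27864534]
```

View pics/side0.png

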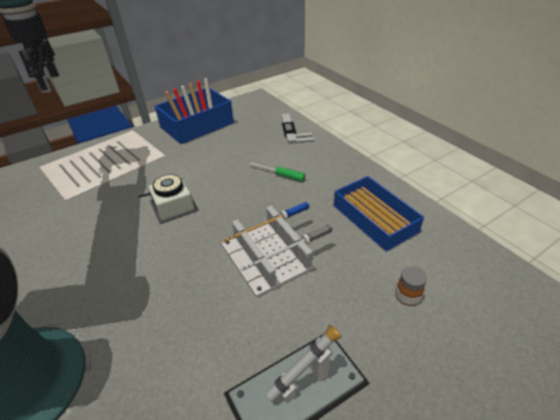

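View pics/top0.png

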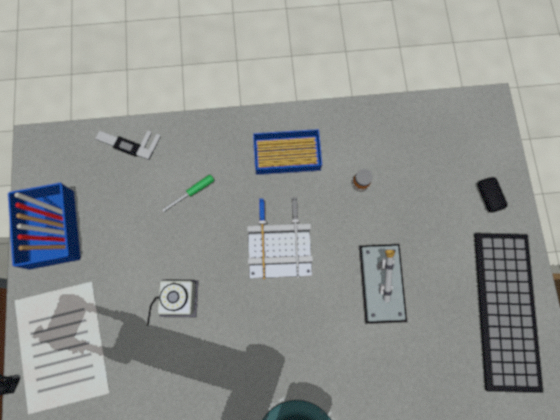

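The side view shows the blue-gripped rod in the nest's far slot (grip about 297,209). The camera is at about (168,185) and the receiver mouth at about (334,333). In the top view the blue grip is at about (262,210), the tip at (264,275), the lens at (174,297) and the mouth at (390,253). Next I'll measure these.

```bash
cat > h.py <<'E'
import numpy as np,cv2,pickle
from scipy.spatial.transform import Rotation as Ro
def ray(c,u,v):
    K,R,t=c["intrinsics"],c["R"],c["t"]
    d=R.T@np.linalg.inv(K)@np.array([u,v,1.]); return -R.T@t,d
def plane(c,u,v,z):
    o,d=ray(c,u,v); return o+d*(z-o[2])/d[2]
def dep(c,u,v):
    o,d=ray(c,u,v); return o+d*c["depth"][int(round(v)),int(round(u))]
def tri(c1,p1,c2,p2):
    o1,d1=ray(c1,*p1);o2,d2=ray(c2,*p2)
    A=np.stack([d1,-d2],1); s=np.linalg.lstsq(A,o2-o1,rcond=None)[0]
    a=o1+s[0]*d1;b=o2+s[1]*d2; return (a+b)/2,np.linalg.norm(a-b)
def proj(c,X):
    p=c["intrinsics"]@(c["R"]@np.asarray(X)+c["t"]); return p[:2]/p[2]
E
python3 - <<'E'
from h import *
def crop(n,x0,y0,w,h,s,out):
    c=pickle.load(open(n,"rb")); cv2.imwrite(out,cv2.resize(c["pixels"][y0:y0+h,x0:x0+w,::-1],None,fx=s,fy=s,interpolation=cv2.INTER_CUBIC))
crop("top0.pkl",230,180,200,150,4,"pics/t_c.png")
crop("side0.pkl",215,190,160,110,5,"pics/s_c.png")
crop("side0.pkl",220,310,150,110,5,"pics/s_r.png")
for n in("top","side"):
    c=pickle.load(open(n+"0.pkl","rb")); im=c["pixels"]; hsv=cv2.cvtColor(im,cv2.COLOR_RGB2HSV)
    X=np.indices(c["depth"].shape)
    for nm,lo,hi in(("blue",(100,120,40),(125,255,255)),("brass",(10,110,60),(28,255,255)),("green",(45,120,40),(80,255,255))):
        m=cv2.inRange(hsv,lo,hi); k,l,st,ce=cv2.connectedComponentsWithStats(m)
        for i in range(1,k):
            if st[i,4]>12: print(n,nm,st[i],ce[i].round(1),dep(c,*ce[i]).round(4))
E
```

```text
top blue [254 130  68  44 974] [287.9 150.6] [ 0.781  -0.0548  0.0229]
top blue [   8  183   72   86 3524] [ 45.  227.4] [0.6239 0.6455 0.0042]
top blue [260 199   5  21  86] [261.6 209.4] [0.6041 0.0352 0.065 ]
top brass [258 138  56  13 477] [285.7 144.1] [ 0.8017 -0.0503  0.0219]
top brass [259 149  57  18 777] [286.7 157.2] [ 0.7602 -0.0493  0.0257]
top brass [354 178  13  11  39] [358.9 184.7] [ 0.655  -0.2411  0.0414]
top brass [ 17 214  45  12  67] [ 36.7 219.3] [0.6268 0.6265 0.088 ]
top brass [ 20 246  44   3  70] [ 39.4 246.9] [0.5519 0.6164 0.0906]
top brass [386 250   8   7  48] [389.4 252.9] [ 0.4465 -0.2751  0.1292]
top brass [554 275   6  11  37] [557.2 278.9] [ 0.3594 -0.987  -0.376 ]
top brass [  0 289   6  23  76] [  2.5 299.9] [ 0.4923  1.101  -0.5933]
top brass [  0 312   5  28  87] [  1.7 325.9] [ 0.3911  1.0946 -0.5841]
top brass [  0 341   4  28  56] [  1.2 353.2] [ 0.2879  1.096  -0.5902]
top brass [  0 401   2  10  15] [4.000e-01 4.051e+02] [ 0.0984  1.0926 -0.5928]
top green [187 175  27  21 208] [200.2 185. ] [0.7007 0.2021 0.0252]
side blue [203  89   3  1
[... 848 characters left out ...]
 46  17 146] [ 77.9 105.9] [ 0.3244  1.0736 -0.0232]
side brass [ 51 136  22   8  45] [ 61.2 139.2] [ 0.2204  1.4258 -0.3064]
side brass [  0 155   6   7  19] [  2.4 157.1] [-0.0278  1.4112 -0.3009]
side brass [362 188  47  36 120] [385.3 205.4] [ 0.8084 -0.0532  0.0251]
side brass [345 190  60  43 878] [375.1 211. ] [ 0.7708 -0.0564  0.029 ]
side brass [246 218  30  13  53] [261.7 223.9] [0.5148 0.0387 0.0565]
side brass [223 233  18   8  33] [232.6 236.5] [0.4439 0.0425 0.0563]
side brass [398 280  26  17 186] [409.3 290.6] [ 0.6537 -0.2653  0.0415]
side brass [326 326  15  15 142] [332.4 333.2] [ 0.4422 -0.2858  0.1277]
side green [276 167  28  14 210] [289.9 173.4] [0.6978 0.1928 0.0221]
```

View pics/t_c.png

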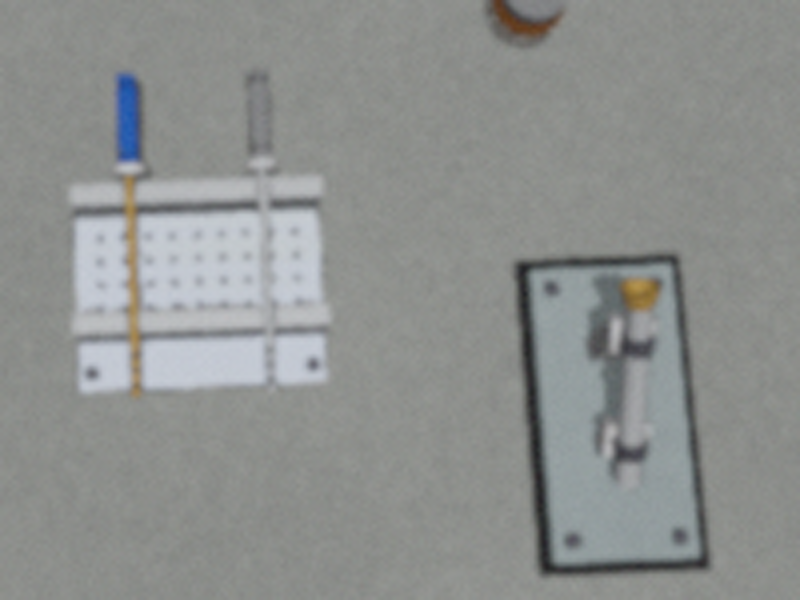

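View pics/s_c.png

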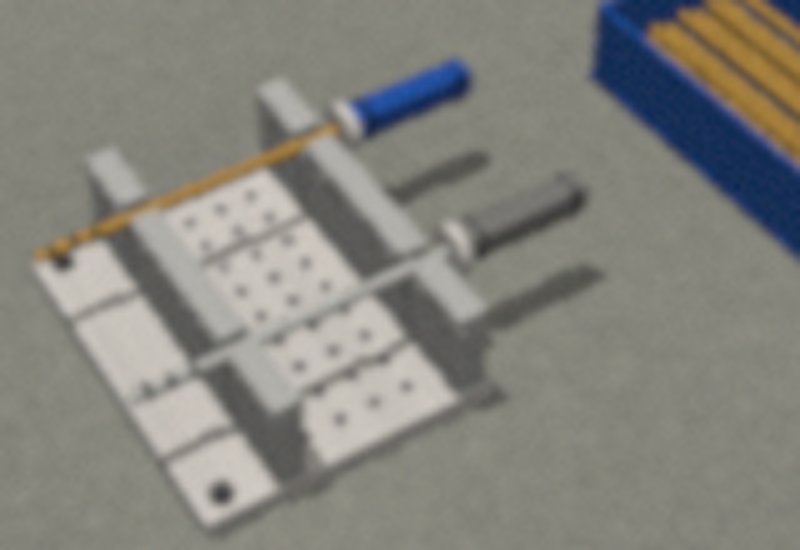

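View pics/s_r.png

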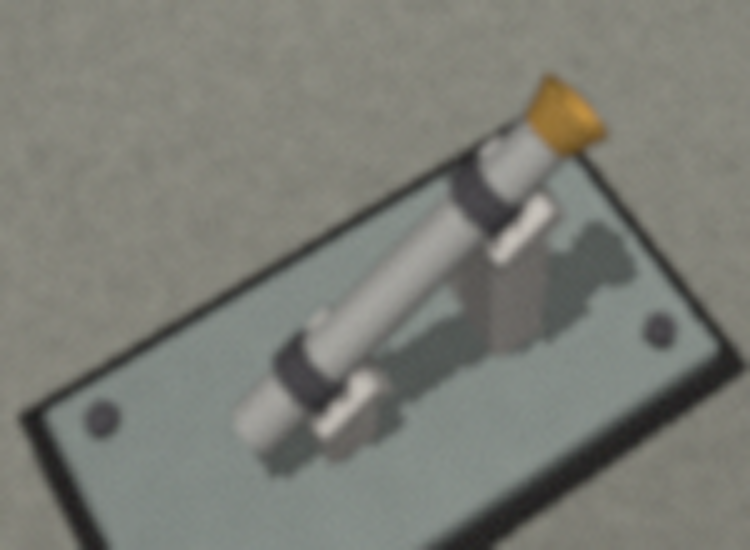

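```bash
python3 - <<'E'
from h import *
T=pickle.load(open("top0.pkl","rb"));S=pickle.load(open("side0.pkl","rb"))
def tc(u,v): return (230+u/4-.375,180+v/4-.375)
def sr(u,v): return (220+u/5-.4,310+v/5-.4)
def sc(u,v): return (215+u/5-.4,190+v/5-.4)
hsv={n:cv2.cvtColor(c["pixels"],cv2.COLOR_RGB2HSV) for n,c in(("t",T),("s",S))}
# rod line, top view
def pts(c,h,lo,hi,box,z):
    m=cv2.inRange(h,lo,hi); v,u=np.nonzero(m); x0,y0,x1,y1=box
    k=(u>=x0)&(u<=x1)&(v>=y0)&(v<=y1)
    return np.array([plane(c,a,b,z) for a,b in zip(u[k],v[k])])
for nm,c,h,bb,rb in(("top",T,hsv["t"],(258,195,267,222),(258,222,268,282)),("side",S,hsv["s"],(284,200,310,220),(220,212,282,242))):
    b=pts(c,h,(100,120,40),(125,255,255),bb,.061); r=pts(c,h,(10,70,50),(30,255,255),rb,.057)
    print(nm,"blue",b.mean(0).round(4),"x range",b[:,0].min().round(4),b[:,0].max().round(4),"shaft",r.mean(0).round(4),r[:,0].min().round(4),r[:,0].max().round(4))
    f=np.polyfit(r[:,0],r[:,1],1); print("  shaft slope",np.degrees(np.arctan(f[0])).round(2),"y at .6",np.polyval(f,.6).round(4))
print("tip tri",tri(T,tc(137,392),S,sc(38,254)))
print("grip end tri",tri(T,tc(127,75),S,sc(462,72)))
print("mouth tri",tri(T,tc(641,284),S,sr(578,103)), "top@.118",plane(T,*tc(641,284),.118).round(4),"side",plane(S,*sr(578,103),.118).round(4))
print("tube end tri",tri(T,tc(628,482),S,sr(258,440)))
P=[plane(T,*tc(*p),.010) for p in((518,262),(676,257),(706,565),(545,572))]
P=np.array(P); print("plate",P.round(4), np.linalg.norm(P-np.roll(P,-1,0),axis=1).round(3),P.mean(0).round(4))
ax=(P[0]+P[1]-P[2]-P[3])/2; print("yaw",np.degrees(np.arctan2(ax[1],ax[0])), P.mean(0)+ax/np.linalg.norm(ax)*.06)
# nest plate corners
def crop(c,x0,y0,w,h,s,out): cv2.imwrite(out,cv2.resize(c["pixels"][y0:y0+h,x0:x0+w,::-1],None,fx=s,fy=s,interpolation=cv2.INTER_CUBIC))
crop(T,145,270,65,55,10,"pics/t_cam.png");crop(S,130,165,75,60,10,"pics/s_cam.png")
E
```

```text
top blue [0.6051 0.0352 0.061 ] x range 0.578 0.6344 shaft [0.4986 0.0414 0.057 ] 0.4204 0.5657
  shaft slope -2.91 y at .6 0.0363
side blue [0.6045 0.0299 0.061 ] x range 0.5775 0.6347 shaft [0.4903 0.0399 0.057 ] 0.4189 0.5671
  shaft slope -2.76 y at .6 0.0346
tip tri (array([0.42094088, 0.04518376, 0.05614436]), np.float64(0.0012269506625647297))
grip end tri (array([0.63640564, 0.03343369, 0.05658544]), np.float64(0.0013197641921865808))
mouth tri (array([ 0.4534954 , -0.28013257,  0.11727238]), np.float64(0.0002999142529370216)) top@.118 [ 0.4535 -0.28    0.118 ] side [ 0.453  -0.2804  0.118 ]
tube end tri (array([ 0.33477233, -0.2751176 ,  0.02775854]), np.float64(0.0014700709996091149))
plate [[ 0.4905 -0.2251  0.01  ]
 [ 0.4837 -0.3349  0.01  ]
 [ 0.2754 -0.3231  0.01  ]
 [ 0.281  -0.2151  0.01  ]] [0.11  0.209 0.108 0.21 ] [ 0.3827 -0.2745  0.01  ]
yaw -2.9791047492232052 [ 0.44257433 -0.2776606   0.01      ]
```

View pics/t_cam.png

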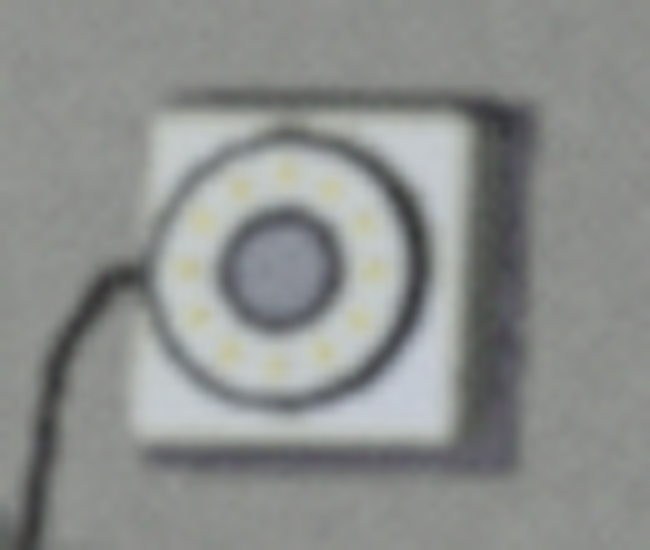

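View pics/s_cam.png

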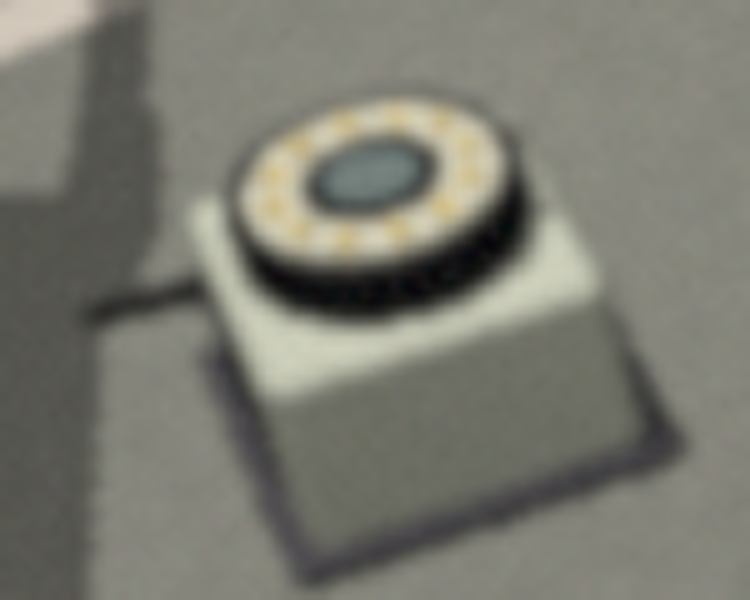

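```bash
python3 - <<'E'
from h import *
from workcell import bot
T=pickle.load(open("top0.pkl","rb"));S=pickle.load(open("side0.pkl","rb"))
a=(145+28.1-.45,270+26.8-.45);b=(130+37.3-.45,165+17.5-.45)
print("lens",tri(T,a,S,b),plane(T,*a,.078),plane(S,*b,.078))
R=Ro.from_rotvec(bot.read_state()["tcp_rot"]).as_matrix();print(R.round(3))
E
cat > st.py <<'E'
import sys
from h import *
from workcell import bot
s=bot.read_state(); R=Ro.from_rotvec(s["tcp_rot"]).as_matrix()
print("t",round(s["time"],2),"pos",s["tool_pos"].round(4),"x-axis yaw",np.degrees(np.arctan2(R[1,0],R[0,0])).round(2),"z",R[:,2].round(3),"w",round(s["width"],3),"F",s["wrist_force"].round(1),"q",s["q"].round(2))
if len(sys.argv)>1:
    d=np.array([float(v) for v in sys.argv[1:4]])-s["tool_pos"]; print("tool shift",(R.T@d).round(4))
    if len(sys.argv)>4:
        y=np.radians(float(sys.argv[4])); cur=np.arctan2(R[1,0],R[0,0]); e=(y-cur+np.pi/2)%np.pi-np.pi/2; print("turn about tool z (mod pi)",round(-e,3))
E
python3 st.py .606 .035 .150 -2.85
```

```text
lens (array([0.39427012, 0.28154859, 0.07557788]), np.float64(0.00037110303562664363)) [0.39391108 0.2810545  0.078     ] [0.39373485 0.27819503 0.078     ]
[[-0.924  0.383 -0.001]
 [ 0.383  0.924 -0.002]
 [ 0.    -0.002 -1.   ]]
t 0.1 pos [0.2581 0.623  0.2208] x-axis yaw 157.49 z [-0.001 -0.002 -1.   ] w 0.999 F [-0.   0.1  0.3] q [ 1.14  0.26  1.61 -0.    1.27 -0.04]
tool shift [-0.5465 -0.4098  0.0717]
turn about tool z (mod pi) -0.343
```

Emit:
{"api": "servo_tool", "payload": {
  "moves": [
    [0, [-0.03, -0.022, 0], -0.115],
    [0, [-0.03, -0.022, 0], -0.115],
    [0, [-0.03, -0.022, 0], -0.115],
    [0, [-0.033, -0.022, 0], 0],
    [0, [-0.033, -0.022, 0], 0],
    [0, [-0.033, -0.022, 0], 0],
    [0, [-0.033, -0.022, 0], 0],
    [0, [-0.033, -0.022, 0], 0]
  ],
  "newtons": 30
}}

```text
time: 0.77
tool_pos: [0.4866, 0.4168, 0.2144]
tcp_rot: [-0.025, -3.132, 0.009]
wrist_force: [1.4, 1.0, -0.5]
width: 1.0
```

```bash
python3 st.py .606 .035 .150 -2.85
```

```text
t 0.77 pos [0.4866 0.4168 0.2144] x-axis yaw 179.1 z [-0.009 -0.006 -1.   ] w 1.0 F [ 1.4  1.  -0.5] q [ 0.67  0.21  1.68  0.    1.26 -0.89]
tool shift [-0.126  -0.3795  0.0654]
turn about tool z (mod pi) 0.034
```

Emit:
{"api": "servo_tool", "payload": {
  "moves": [
    [0, [-0.013, -0.039, 0], 0.03],
    [0, [-0.013, -0.039, 0], 0],
    [0, [-0.013, -0.039, 0], 0],
    [0, [-0.013, -0.039, 0], 0],
    [0, [-0.013, -0.039, 0], 0],
    [0, [-0.013, -0.039, 0], 0],
    [0, [-0.013, -0.039, 0.0], 0],
    [0, [-0.013, -0.039, 0.01], 0]
  ]
}}

```text
time: 1.43
tool_pos: [0.5801, 0.0977, 0.2027]
tcp_rot: [-0.074, -3.132, 0.011]
wrist_force: [-0.1, -0.5, -0.2]
width: 0.997
```

```bash
python3 st.py .606 .035 .055 -2.85
```

```text
t 1.43 pos [0.5801 0.0977 0.2027] x-axis yaw 177.29 z [-0.009 -0.007 -1.   ] w 0.997 F [-0.1 -0.5 -0.2] q [ 0.13  0.12  1.81 -0.01  1.22 -1.39]
tool shift [-0.0302 -0.0604  0.1479]
turn about tool z (mod pi) 0.002
```

Emit:
{"api": "servo_tool", "payload": {
  "moves": [
    [0, [-0.01, -0.02, 0.03], 0],
    [0, [-0.01, -0.02, 0.03], 0],
    [0, [-0.01, -0.018, 0.02], 0],
    [0, [0, -0.002, 0], 0],
    [0, [0, 0, 0], 0],
    [0, [0, 0, 0], 0],
    [0, [0, 0, 0], 0],
    [0, [0, 0, 0], 0]
  ]
}}

```text
time: 2.1
tool_pos: [0.6071, 0.0249, 0.1195]
tcp_rot: [-0.09, -3.13, 0.012]
wrist_force: [0.3, 0.0, -0.2]
width: 0.998
```

```bash
python3 st.py .606 .035 .061 -2.85; python3 - <<'E'
from h import *
from workcell import bot
c=bot.read_camera("side")
cv2.imwrite("pics/s1.png",cv2.resize(c["pixels"][120:290,200:400,::-1],None,fx=4,fy=4,interpolation=cv2.INTER_CUBIC)[:600])
E
```

```text
t 2.1 pos [0.6071 0.0249 0.1195] x-axis yaw 176.72 z [-0.01  -0.008 -1.   ] w 0.998 F [ 0.3  0.  -0.2] q [ 0.    0.23  1.85 -0.01  1.08 -1.51]
tool shift [0.0011 0.0105 0.0585]
turn about tool z (mod pi) -0.007
```

View pics/s1.png

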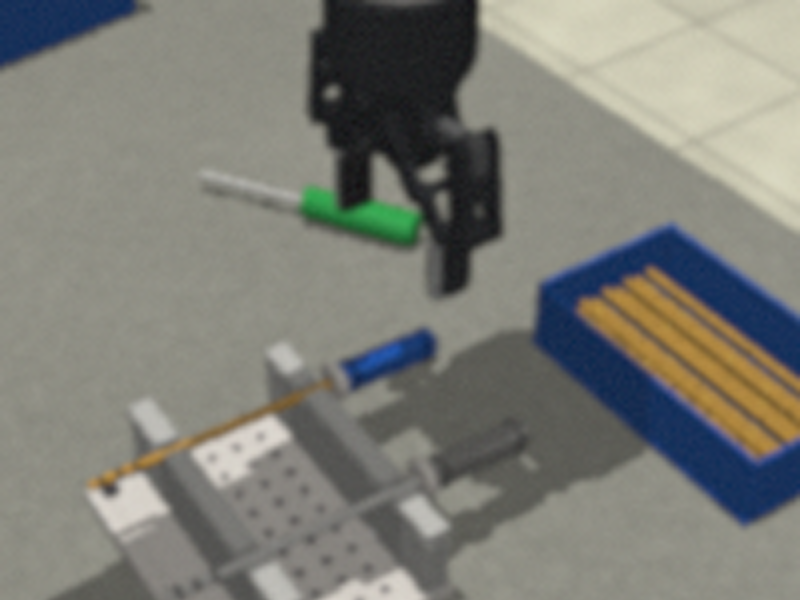

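The gripper is open above the blue grip, at crop (385,355), with its fingers on either side. The side shift overshot by about 10 mm, so I'll correct that and descend.

Emit:
{"api": "servo_tool", "payload": {
  "moves": [
    [0, [0.001, 0.007, 0], 0],
    [0, [0, 0.003, 0], 0],
    [0, [0, 0, 0.02], 0],
    [0, [0, 0, 0.02], 0],
    [0, [0, 0, 0.012], 0],
    [0, [0, 0, 0.004], 0],
    [0, [0, 0, 0], 0],
    [0, [0, 0, 0], 0]
  ]
}}

```text
time: 2.82
tool_pos: [0.6113, 0.0427, 0.0699]
tcp_rot: [0.077, 3.136, -0.009]
wrist_force: [-0.4, 0.7, -0.6]
width: 1.0
```

```bash
python3 st.py .606 .035 .061 -2.85
```

```text
t 2.82 pos [0.6113 0.0427 0.0699] x-axis yaw 177.18 z [ 0.004 -0.006 -1.   ] w 1.0 F [-0.4  0.7 -0.6] q [ 0.03  0.28  1.88 -0.01  0.98 -1.48]
tool shift [ 0.005  -0.0079  0.009 ]
turn about tool z (mod pi) 0.001
```

Emit:
{"api": "servo_tool", "payload": {
  "moves": [
    [0, [0.004, -0.006, 0.005], 0],
    [0, [0, 0, 0.002], 0],
    [0, [0, 0, 0], 0],
    [0, [0, 0, 0], 0],
    [0, [0, 0, 0], 0],
    [0, [0, 0, 0], 0],
    [0, [0, 0, 0], 0],
    [0, [0, 0, 0], 0]
  ]
}}

```text
time: 3.48
tool_pos: [0.6094, 0.0358, 0.0663]
tcp_rot: [0.079, 3.13, -0.009]
wrist_force: [0.6, -0.1, -0.6]
width: 0.997
```

```bash
python3 st.py .606 .035 .061 -2.85
```

```text
t 3.48 pos [0.6094 0.0358 0.0663] x-axis yaw 177.13 z [ 0.01  -0.006 -1.   ] w 0.997 F [ 0.6 -0.1 -0.6] q [ 0.02  0.28  1.89 -0.01  0.96 -1.49]
tool shift [ 0.0034 -0.001   0.0053]
turn about tool z (mod pi) -0.0
```

Emit:
{"api": "servo_tool", "payload": {
  "moves": [
    [0, [0.003, -0.001, 0.006], 0],
    [100, [0, 0, 0], 0],
    [255, [0, 0, 0], 0],
    [255, [0, 0, 0], 0],
    [255, [0, 0, 0], 0],
    [255, [0, 0, 0], 0],
    [255, [0, 0, 0], 0],
    [255, [0, 0, 0], 0]
  ],
  "newtons": 40
}}

```text
time: 4.15
tool_pos: [0.606, 0.035, 0.0595]
tcp_rot: [0.078, 3.131, -0.009]
wrist_force: [-0.1, -0.0, -0.4]
width: 0.005
```

```bash
python3 st.py .606 .035 .061 -2.85
```

```text
t 4.15 pos [0.606  0.035  0.0595] x-axis yaw 177.14 z [ 0.01  -0.006 -1.   ] w 0.005 F [-0.1 -0.  -0.4] q [ 0.02  0.28  1.91 -0.01  0.95 -1.5 ]
tool shift [-0.0001  0.     -0.0015]
turn about tool z (mod pi) -0.0
```

```bash
python3 - <<'E'
from h import *
from workcell import bot
for n,(x,y) in (("side",(215,150)),("top",(200,160))):
    c=bot.read_camera(n)
    cv2.imwrite(f"pics/{n}2.png",cv2.resize(c["pixels"][y:y+110,x:x+140,::-1],None,fx=5,fy=5,interpolation=cv2.INTER_CUBIC)); pickle.dump(c,open(n+"2.pkl","wb"))
E
```

```text
(no output)
```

View pics/side2.png

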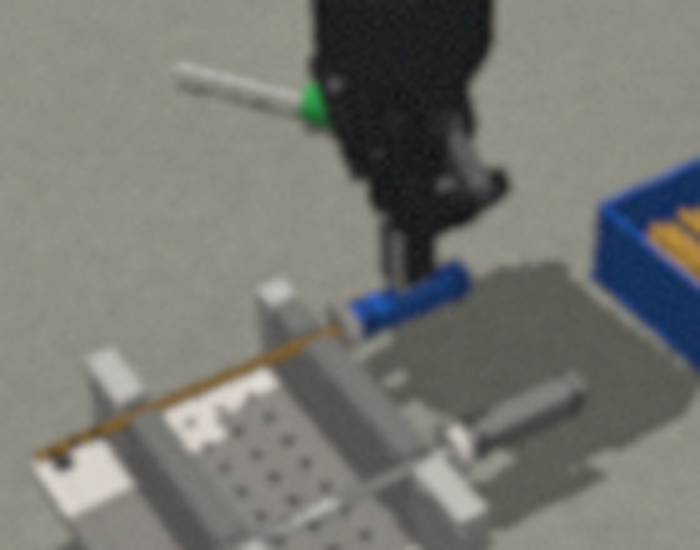

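View pics/top2.png

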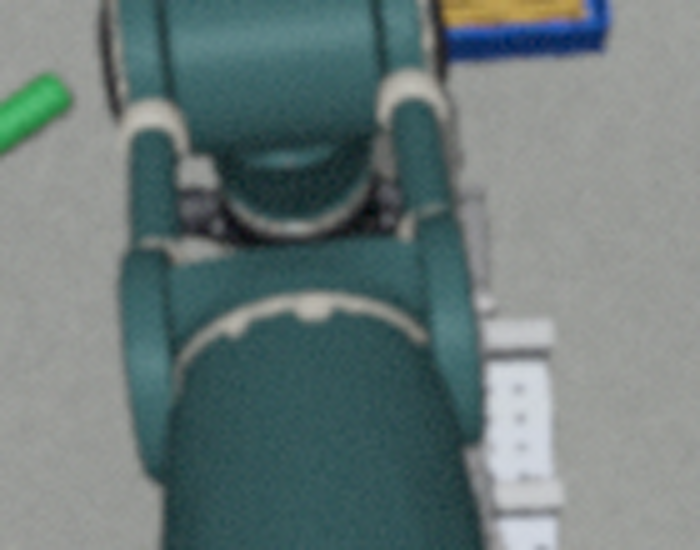

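```bash
python3 - <<'E'
from h import *
S=pickle.load(open("side2.pkl","rb"));S0=pickle.load(open("side0.pkl","rb"))
for X in((.606,.035,.0595),(.606,.035,.035),(.606,.035,.0535),(.6365,.0335,.055),(.42,.045,.055)):
    p=proj(S,X); print(X,p.round(1),((p-[215,150])*5+2).round())
for uv in((380,262),(405,270),(430,240),(410,230),(400,292),(450,275),(370,312)):
    p=(uv[0]/5+215,uv[1]/5+150); print(uv,dep(S,*p).round(4),dep(S0,*p).round(4))
E
```

```text
(0.606, 0.035, 0.0595) [296.3 207.7] [408. 291.]
(0.606, 0.035, 0.035) [296.3 215.5] [408. 330.]
(0.606, 0.035, 0.0535) [296.3 209.7] [408. 300.]
(0.6365, 0.0335, 0.055) [307.3 204.4] [463. 274.]
(0.42, 0.045, 0.055) [222.2 240.9] [ 38. 457.]
(380, 262) [0.5948 0.0396 0.0781] [ 0.647   0.1158 -0.002 ]
(405, 270) [0.5976 0.0242 0.0828] [6.522e-01 1.009e-01 4.000e-04]
(430, 240) [0.6091 0.0212 0.0966] [ 0.6787  0.1156 -0.0028]
(410, 230) [0.5898 0.0094 0.1198] [ 0.6742  0.1272 -0.0017]
(400, 292) [0.6001 0.0317 0.0628] [0.6014 0.0335 0.0609]
(450, 275) [0.6268 0.0295 0.061 ] [0.6271 0.0299 0.0606]
(370, 312) [0.583  0.0311 0.0601] [0.5825 0.0304 0.0609]
```

```bash
python3 - <<'E'
from h import *
S=pickle.load(open("side2.pkl","rb"))
for v in range(196,214,1):
    print(v,[ (u,)+tuple(S["pixels"][v,u])+tuple(dep(S,u,v).round(3)) for u in (294,297,300)])
c=S
x,y=270,170
cv2.imwrite("pics/s2z.png",cv2.resize(c["pixels"][y:y+50,x:x+60,::-1],None,fx=12,fy=12,interpolation=cv2.INTER_CUBIC))
E
```

```text
196 [(294, np.uint8(60), np.uint8(59), np.uint8(59), np.float64(0.593), np.float64(0.024), np.float64(0.108)), (297, np.uint8(27), np.uint8(27), np.uint8(27), np.float64(0.59), np.float64(0.009), np.float64(0.12)), (300, np.uint8(29), np.uint8(29), np.uint8(29), np.float64(0.59), np.float64(-0.001), np.float64(0.127))]
197 [(294, np.uint8(74), np.uint8(75), np.uint8(73), np.float64(0.596), np.float64(0.029), np.float64(0.101)), (297, np.uint8(31), np.uint8(30), np.uint8(32), np.float64(0.591), np.float64(0.011), np.float64(0.115)), (300, np.uint8(27), np.uint8(27), np.uint8(30), np.float64(0.592), np.float64(0.001), np.float64(0.122))]
198 [(294, np.uint8(81), np.uint8(81), np.uint8(80), np.float64(0.596), np.float64(0.03), np.float64(0.097)), (297, np.uint8(27), np.uint8(29), np.uint8(29), np.float64(0.599), np.float64(0.022), np.float64(0.101)), (300, np.uint8(33), np.uint8(33), np.uint8(35), np.float64(0.595), np.float64(0.005), np.float64(0.115))]
199 [(294, np.uint8(84), np.uint8(83), np.uint8(82), np.float64(0.596), np.float64(0.029), np.float64(0.095)), (297, np.uint8(29), np.
[... 3997 characters left out ...]
, np.float64(0.613), np.float64(0.03), np.float64(0.05))]
212 [(294, np.uint8(26), np.uint8(52), np.uint8(97), np.float64(0.596), np.float64(0.031), np.float64(0.055)), (297, np.uint8(26), np.uint8(48), np.uint8(88), np.float64(0.603), np.float64(0.028), np.float64(0.053)), (300, np.uint8(60), np.uint8(66), np.uint8(86), np.float64(0.643), np.float64(0.071), np.float64(-0.001))]
213 [(294, np.uint8(28), np.uint8(49), np.uint8(92), np.float64(0.596), np.float64(0.03), np.float64(0.053)), (297, np.uint8(57), np.uint8(65), np.uint8(87), np.float64(0.604), np.float64(0.03), np.float64(0.048)), (300, np.uint8(84), np.uint8(86), np.uint8(86), np.float64(0.641), np.float64(0.068), np.float64(0.0))]
```

View pics/s2z.png

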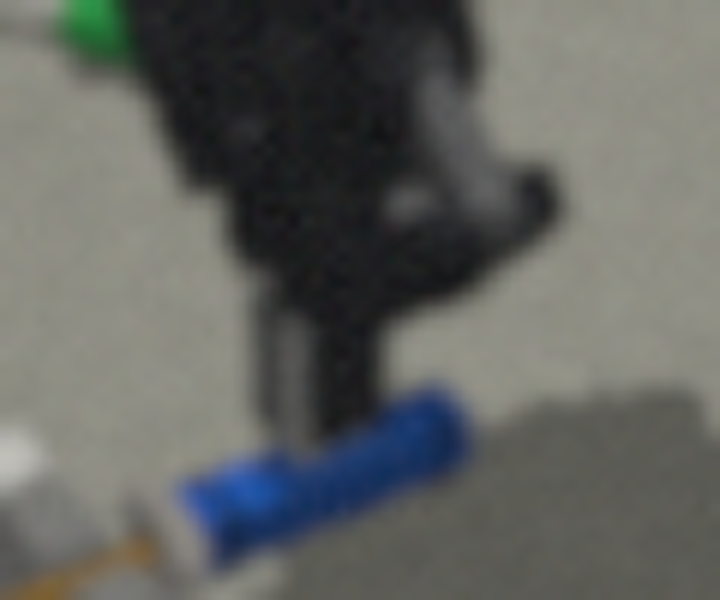

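The side view shows the shut fingers ending just above the blue grip, tips at z≈0.067 at crop (300,440). By the reported TCP they should be at 0.035, so the reported height is about 30 mm too low against the cameras. Their x and y agree. I'll go by vision: open, go lower and look again.

Emit:
{"api": "servo_tool", "payload": {
  "moves": [
    [0, [0, 0, -0.003], 0],
    [0, [0, 0, 0], 0],
    [0, [0, 0, 0], 0],
    [0, [0, 0, 0], 0],
    [0, [0, 0, 0], 0],
    [0, [0, 0, 0.012], 0],
    [0, [0, 0, 0.012], 0],
    [0, [0, 0, 0], 0]
  ]
}}

```text
time: 4.92
tool_pos: [0.6073, 0.0349, 0.0379]
tcp_rot: [0.078, 3.128, -0.009]
wrist_force: [-0.2, 0.3, -0.0]
width: 1.001
```

```bash
python3 st.py .606 .035 .030 -2.85; python3 - <<'E'
from h import *
from workcell import bot
c=bot.read_camera("side"); pickle.dump(c,open("side3.pkl","wb"))
cv2.imwrite("pics/s3.png",cv2.resize(c["pixels"][150:260,215:355,::-1],None,fx=5,fy=5,interpolation=cv2.INTER_CUBIC))
E
```

```text
t 4.92 pos [0.6073 0.0349 0.0379] x-axis yaw 177.14 z [ 0.013 -0.006 -1.   ] w 1.001 F [-0.2  0.3 -0. ] q [ 0.02  0.31  1.92 -0.01  0.91 -1.5 ]
tool shift [0.0014 0.0001 0.0079]
turn about tool z (mod pi) -0.0
```

View pics/s3.png

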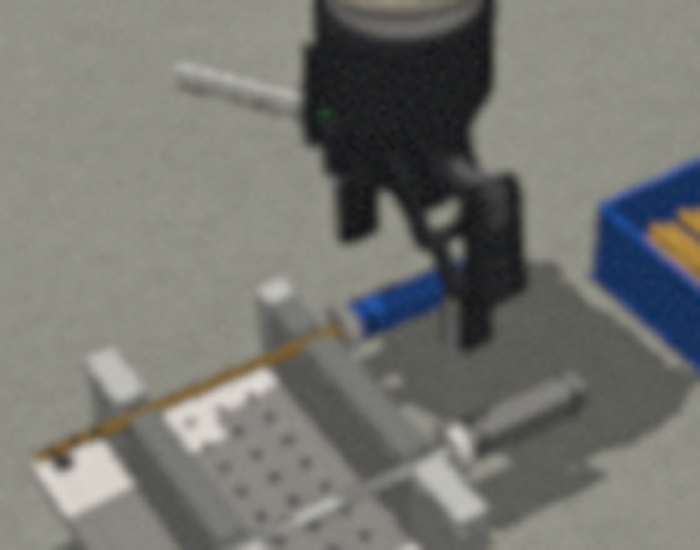

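```bash
python3 - <<'E'
from h import *
S=pickle.load(open("side3.pkl","rb"))
for uv in((465,342),(475,335),(485,340),(450,335),(355,235),(360,228),(350,225)):
    p=(uv[0]/5+215,uv[1]/5+150); print(uv,dep(S,*p).round(4))
E
```

```text
(465, 342) [ 0.5988 -0.0191  0.0712]
(475, 335) [ 0.6061 -0.0167  0.0695]
(485, 340) [0.6533 0.0353 0.0008]
(450, 335) [ 0.596  -0.0118  0.0713]
(355, 235) [0.6077 0.079  0.0607]
(360, 228) [0.6103 0.0785 0.0642]
(350, 225) [0.6051 0.0791 0.0681]
```

Emit:
{"api": "servo_tool", "payload": {
  "moves": [
    [0, [0.001, 0, 0.007], 0],
    [0, [0, 0, 0.004], 0],
    [0, [0, 0, 0], 0],
    [255, [0, 0, 0], 0],
    [255, [0, 0, 0], 0],
    [255, [0, 0, 0], 0],
    [255, [0, 0, 0], 0],
    [255, [0, 0, 0], 0]
  ],
  "newtons": 40
}}

```text
time: 5.63
tool_pos: [0.6061, 0.0349, 0.0253]
tcp_rot: [0.078, 3.129, -0.009]
wrist_force: [-0.5, -0.1, -0.2]
width: 0.298
```

```bash
python3 st.py .606 .035 .030 -2.85; python3 - <<'E'
from h import *
from workcell import bot
c=bot.read_camera("side"); pickle.dump(c,open("side4.pkl","wb"))
cv2.imwrite("pics/s4.png",cv2.resize(c["pixels"][150:260,215:355,::-1],None,fx=5,fy=5,interpolation=cv2.INTER_CUBIC))
E
```

```text
t 5.63 pos [0.6061 0.0349 0.0253] x-axis yaw 177.14 z [ 0.011 -0.006 -1.   ] w 0.298 F [-0.5 -0.1 -0.2] q [ 0.02  0.32  1.93 -0.01  0.88 -1.5 ]
tool shift [ 0.      0.0001 -0.0047]
turn about tool z (mod pi) -0.0
```

View pics/s4.png

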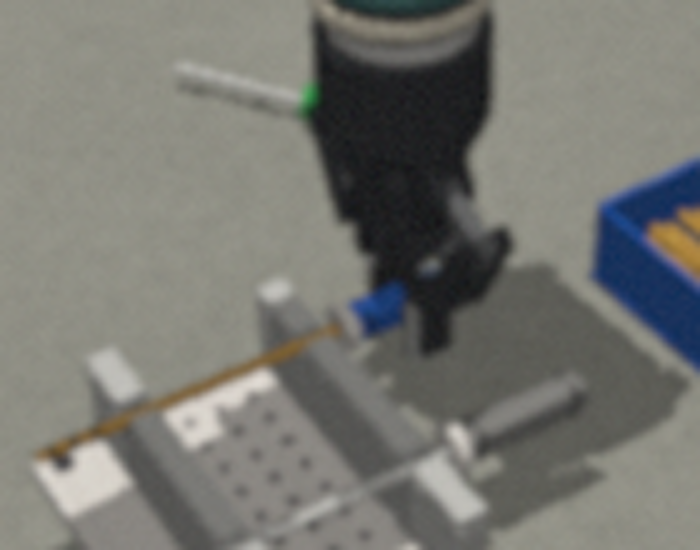

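Emit:
{"api": "servo_tool", "payload": {
  "moves": [
    [255, [0, 0, 0], 0],
    [255, [0, 0, 0], 0],
    [255, [0, 0, 0], 0],
    [255, [0, 0, -0.01], 0],
    [255, [0, 0, -0.02], 0],
    [255, [0, 0, -0.02], 0],
    [255, [0, 0, -0.01], 0],
    [255, [0, 0, 0], 0]
  ]
}}

```text
time: 6.35
tool_pos: [0.6042, 0.0352, 0.0884]
tcp_rot: [0.078, 3.132, -0.009]
wrist_force: [1.7, -0.5, 0.9]
width: 0.155
```

```bash
cat > look.py <<'E'
import sys
from h import *
from workcell import bot
n,tag,x,y,w,h,s=sys.argv[1],sys.argv[2],*map(int,sys.argv[3:8])
c=bot.read_camera(n); pickle.dump(c,open(f"{n}{tag}.pkl","wb"))
cv2.imwrite(f"pics/{n}{tag}.png",cv2.resize(c["pixels"][y:y+h,x:x+w,::-1],None,fx=s,fy=s,interpolation=cv2.INTER_CUBIC))
E
python3 st.py; python3 look.py side 5 200 110 150 140 4;python3 - <<'E'
from h import *
S=pickle.load(open("side4.pkl","rb"))
for uv in((430,345),(430,335),(440,320)):
    p=(uv[0]/5+215,uv[1]/5+150); print(uv,dep(S,*p).round(4))
E
```

```text
t 6.35 pos [0.6042 0.0352 0.0884] x-axis yaw 177.14 z [ 0.009 -0.006 -1.   ] w 0.155 F [ 1.7 -0.5  0.9] q [ 0.02  0.24  1.89 -0.01  1.   -1.5 ]
(430, 345) [0.6004 0.0088 0.047 ]
(430, 335) [0.6016 0.0105 0.0513]
(440, 320) [0.6064 0.0094 0.0588]
```

View pics/side5.png

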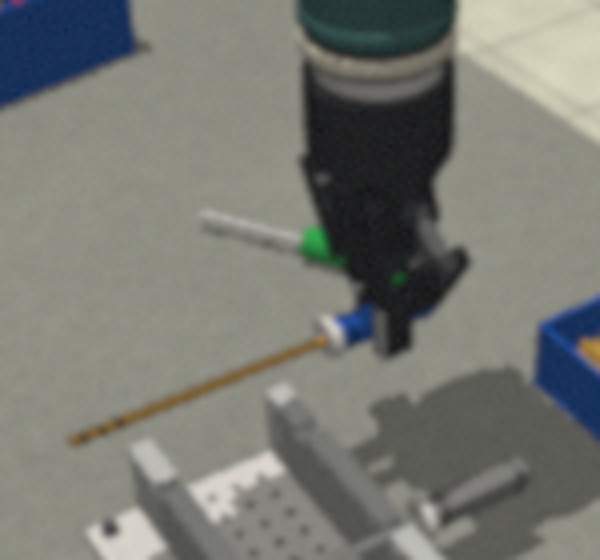

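```bash
python3 - <<'E'
from h import *
S=pickle.load(open("side5.pkl","rb"))
f=lambda u,v:(200+u/4-.375,110+v/4-.375)
tip=plane(S,*f(71,440),.118);col=plane(S,*f(328,336),.118);print(tip,col,tip-[.6042,.0352,.0884],col-tip)
for uv in((76,438),(200,390),(355,325)): print(dep(S,*f(*uv)).round(4))
E
python3 st.py .64 -.28 .2 -2.9
```

```text
[0.41858346 0.04504651 0.118     ] [0.56892825 0.03709698 0.118     ] [-0.18561654  0.00984651  0.0296    ] [ 0.15034479 -0.00794952  0.        ]
[0.4209 0.0436 0.1192]
[0.4904 0.0395 0.1182]
[0.5822 0.0305 0.1237]
t 6.4 pos [0.6041 0.0352 0.0878] x-axis yaw 177.14 z [ 0.008 -0.006 -1.   ] w 0.153 F [ 0.6  0.9 -0.6] q [ 0.02  0.24  1.89 -0.01  1.   -1.5 ]
tool shift [-0.0526 -0.3136 -0.1101]
turn about tool z (mod pi) 0.001
```

The rod is held level and lifted, with the tip at crop (72,440). Relative to the TCP the tip sits at (-0.186, +0.010, +0.030), and the collar-to-tip distance reads 150 mm, as it should. Now I'll move to in front of the mouth.

```bash
python3 st.py .668 -.291 .13 -2.9
```

```text
t 6.4 pos [0.6041 0.0352 0.0878] x-axis yaw 177.14 z [ 0.008 -0.006 -1.   ] w 0.153 F [ 0.6  0.9 -0.6] q [ 0.02  0.24  1.89 -0.01  1.   -1.5 ]
tool shift [-0.0805 -0.3228 -0.0398]
turn about tool z (mod pi) 0.001
```

Emit:
{"api": "servo_tool", "payload": {
  "moves": [
    [255, [-0.01, -0.01, -0.02], 0],
    [255, [-0.01, -0.035, -0.01], 0],
    [255, [-0.01, -0.039, 0], 0],
    [255, [-0.01, -0.039, 0], 0],
    [255, [-0.01, -0.039, 0], 0],
    [255, [-0.01, -0.039, 0], 0],
    [255, [-0.01, -0.039, 0], 0],
    [255, [-0.005, -0.02, 0], 0]
  ],
  "newtons": 40
}}

```text
time: 7.07
tool_pos: [0.6647, -0.2314, 0.1133]
tcp_rot: [0.061, 3.14, -0.005]
wrist_force: [0.3, 0.5, -0.2]
width: 0.156
```

```bash
python3 st.py .668 -.291 .13 -2.9
```

```text
t 7.07 pos [ 0.6647 -0.2314  0.1133] x-axis yaw 177.79 z [ 0.001 -0.003 -1.   ] w 0.156 F [ 0.3  0.5 -0.2] q [-0.37  0.39  1.64 -0.    1.11 -1.9 ]
tool shift [-0.0056 -0.0594 -0.0165]
turn about tool z (mod pi) 0.012
```

Emit:
{"api": "servo_tool", "payload": {
  "moves": [
    [255, [-0.005, -0.018, -0.01], 0.012],
    [255, [0, -0.018, -0.006], 0],
    [255, [0, -0.012, 0], 0],
    [255, [0, -0.004, 0], 0],
    [255, [0, 0, 0], 0],
    [255, [0, 0, 0], 0],
    [255, [0, 0, 0], 0],
    [255, [0, 0, 0], 0]
  ]
}}

```text
time: 7.73
tool_pos: [0.6625, -0.2891, 0.1189]
tcp_rot: [-0.09, -3.129, -0.003]
wrist_force: [-0.4, 0.8, -1.0]
width: 0.157
```

```bash
python3 st.py .668 -.291 .13 -2.9;  python3 look.py side 6 260 250 190 140 4; python3 look.py top 6 330 170 130 140 4
```

```text
t 7.73 pos [ 0.6625 -0.2891  0.1189] x-axis yaw 176.7 z [-0.011  0.002 -1.   ] w 0.157 F [-0.4  0.8 -1. ] q [-0.44  0.43  1.58 -0.    1.14 -1.96]
tool shift [-0.0055 -0.0016 -0.0111]
turn about tool z (mod pi) -0.007
```

View pics/side6.png

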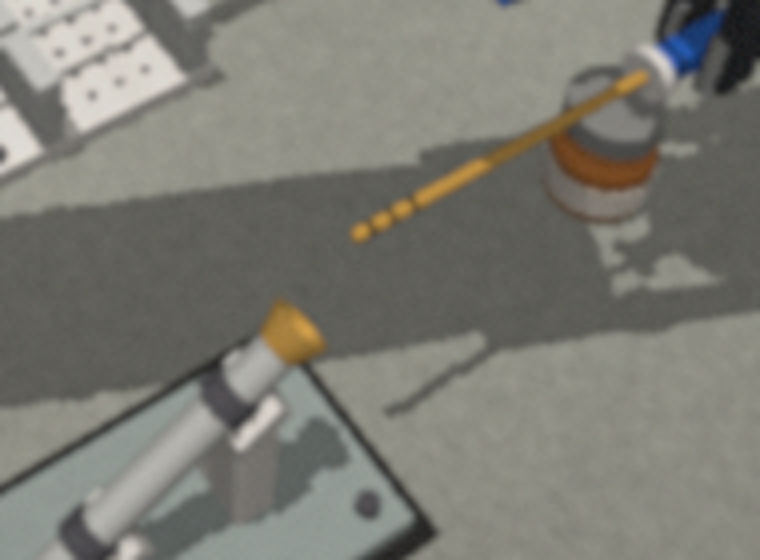

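View pics/top6.png

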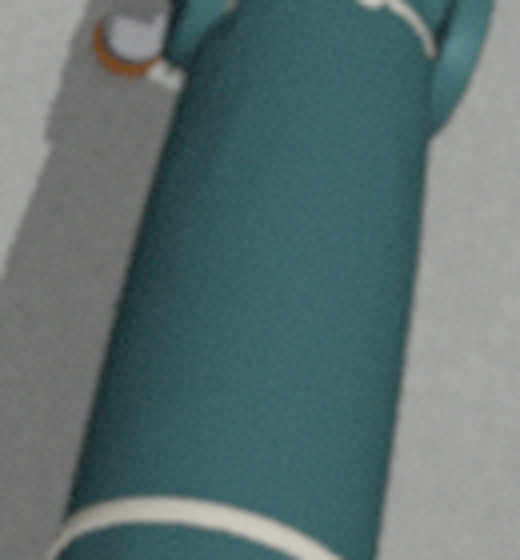

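```bash
python3 - <<'E'
from h import *
S=pickle.load(open("side6.pkl","rb"))
f=lambda u,v:(260+u/4-.375,250+v/4-.375)
print("plane tip",plane(S,*f(354,235),.1485).round(4),"exp",np.array([.6625-.186,-.2891+.0095,.1485]))
for uv in((360,232),(380,221),(450,184),(560,124),(620,90)): print("rod",dep(S,*f(*uv)).round(4))
for uv in((300,322),(304,322),(308,318),(296,312),(312,336),(290,325),(285,330)): print("mouth",uv,dep(S,*f(*uv)).round(4))
print(plane(S,*f(304,323),.118))
E
```

```text
plane tip [ 0.479  -0.2763  0.1485] exp [ 0.4765 -0.2796  0.1485]
rod [ 0.4785 -0.2794  0.1548]
rod [ 0.4884 -0.2795  0.1535]
rod [ 0.5211 -0.2826  0.1537]
rod [ 0.5774 -0.2861  0.152 ]
rod [ 0.6098 -0.2881  0.1517]
mouth (300, 322) [ 0.4559 -0.2764  0.1099]
mouth (304, 322) [ 0.4569 -0.2775  0.1104]
mouth (308, 318) [ 0.5082 -0.2307 -0.0012]
mouth (296, 312) [ 0.4566 -0.273   0.1118]
mouth (312, 336) [ 0.4562 -0.2833  0.1091]
mouth (290, 325) [ 0.4441 -0.2829  0.1284]
mouth (285, 330) [ 0.4431 -0.2816  0.124 ]
[ 0.45337008 -0.28098536  0.118     ]
```

Emit:
{"api": "servo_tool", "payload": {
  "moves": [
    [255, [0.003, -0.001, 0.012], -0.006],
    [255, [0.003, 0, 0.012], 0],
    [255, [0, 0, 0.006], 0],
    [255, [0, 0, 0.001], 0],
    [255, [0, 0, 0], 0],
    [255, [0, 0, 0], 0],
    [255, [0, 0, 0], 0],
    [255, [0, 0, 0], 0]
  ]
}}

```text
time: 8.5
tool_pos: [0.655, -0.2867, 0.0835]
tcp_rot: [-0.075, -3.128, -0.005]
wrist_force: [0.6, -0.0, -0.2]
width: 0.156
```

```bash
python3 st.py .658 -.290 .089 -2.9;  python3 look.py side 7 260 250 190 140 4;python3 - <<'E'
from h import *
S=pickle.load(open("side7.pkl","rb"))
m=cv2.inRange(cv2.cvtColor(S["pixels"],cv2.COLOR_RGB2HSV),(10,90,50),(28,255,255))
E
```

```text
t 8.5 pos [ 0.655  -0.2867  0.0835] x-axis yaw 177.27 z [-0.013  0.004 -1.   ] w 0.156 F [ 0.6 -0.  -0.2] q [-0.45  0.45  1.62 -0.    1.08 -1.97]
tool shift [-0.0031 -0.0031 -0.0055]
turn about tool z (mod pi) 0.003
```

View pics/side7.png

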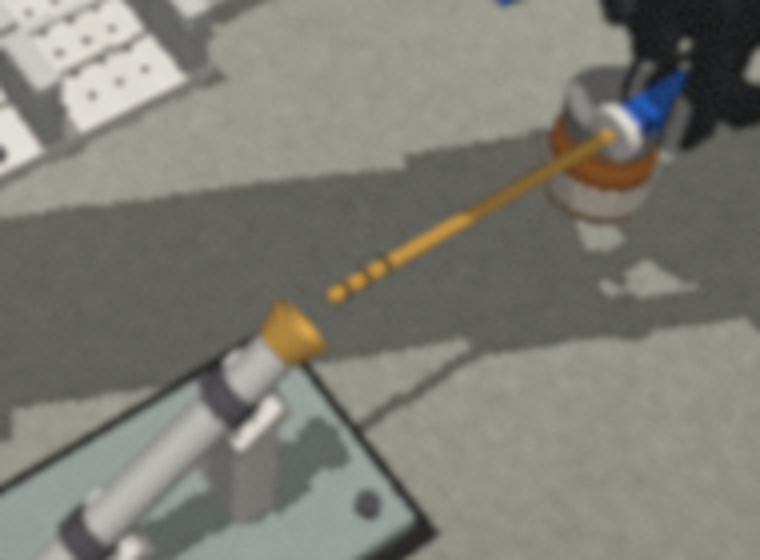

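```bash
python3 - <<'E'
from h import *
S=pickle.load(open("side7.pkl","rb"))
f=lambda u,v:(260+u/4-.375,250+v/4-.375)
print([plane(S,*f(331,296),z).round(4) for z in(.112,.115,.118)])
for uv in((337,293),(358,281),(430,240),(580,152)): print("rod",dep(S,*f(*uv)).round(4))
a=np.array([.818,-.0415,.574]);M=np.array([.4525,-.280,.118])
for P in(M,M+.02*a,M-.145*a): print(((proj(S,P)-[260,250])*4+1.5).round())
E
```

```text
[array([ 0.472 , -0.2756,  0.112 ]), array([ 0.4707, -0.2768,  0.115 ]), array([ 0.4693, -0.2781,  0.118 ])]
rod [ 0.4715 -0.2789  0.119 ]
rod [ 0.4808 -0.2803  0.1207]
rod [ 0.5167 -0.2823  0.1195]
rod [ 0.5997 -0.2852  0.1152]
[301. 322.]
[337. 285.]
[ 40. 584.]
```

Emit:
{"api": "servo_tool", "payload": {
  "moves": [
    [255, [0.002, -0.003, -0.004], 0],
    [255, [0.006, 0, 0], 0],
    [255, [0.006, 0, 0], 0],
    [255, [0.005, 0, 0], 0],
    [255, [0.003, 0, 0], 0],
    [255, [0, 0, 0], 0],
    [255, [0, 0, 0], 0],
    [255, [0, 0, 0], 0]
  ]
}}

```text
time: 9.22
tool_pos: [0.6318, -0.2901, 0.0911]
tcp_rot: [-0.076, -3.133, -0.002]
wrist_force: [1.5, -0.5, -1.5]
width: 0.154
```

```bash
python3 st.py .630 -.289 .088 -2.9;  python3 look.py side 8 260 250 190 140 4
```

```text
t 9.22 pos [ 0.6318 -0.2901  0.0911] x-axis yaw 177.21 z [-0.008  0.001 -1.   ] w 0.154 F [ 1.5 -0.5 -1.5] q [-0.47  0.41  1.67 -0.    1.08 -1.99]
tool shift [0.0019 0.001  0.0031]
turn about tool z (mod pi) 0.002
```

View pics/side8.png

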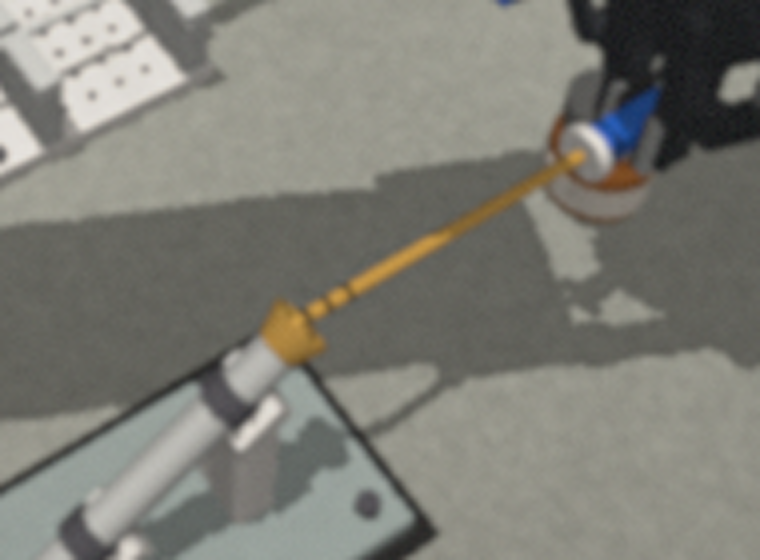

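Emit:
{"api": "servo_tool", "payload": {
  "moves": [
    [255, [0.003, 0, -0.006], 0],
    [255, [0.003, 0, -0.006], 0],
    [255, [0.003, 0, -0.006], 0],
    [255, [0.003, 0, -0.006], 0],
    [255, [0.003, 0, -0.006], 0],
    [255, [0, 0, 0], 0],
    [255, [0, 0, 0], 0],
    [255, [0, 0, 0], 0]
  ],
  "newtons": 25
}}

```text
time: 9.93
tool_pos: [0.63, -0.2901, 0.1262]
tcp_rot: [0.076, 3.121, -0.005]
wrist_force: [2.8, -0.2, -1.4]
width: 0.155
```

```bash
python3 st.py .6095 -.2879 .138 -2.9;  python3 look.py side 9 260 230 190 140 4
```

```text
t 9.93 pos [ 0.63   -0.2901  0.1262] x-axis yaw 177.2 z [ 0.02  -0.004 -1.   ] w 0.155 F [ 2.8 -0.2 -1.4] q [-0.47  0.35  1.67  0.01  1.1  -2.  ]
tool shift [ 0.0203  0.0012 -0.0122]
turn about tool z (mod pi) 0.002
```

View pics/side9.png

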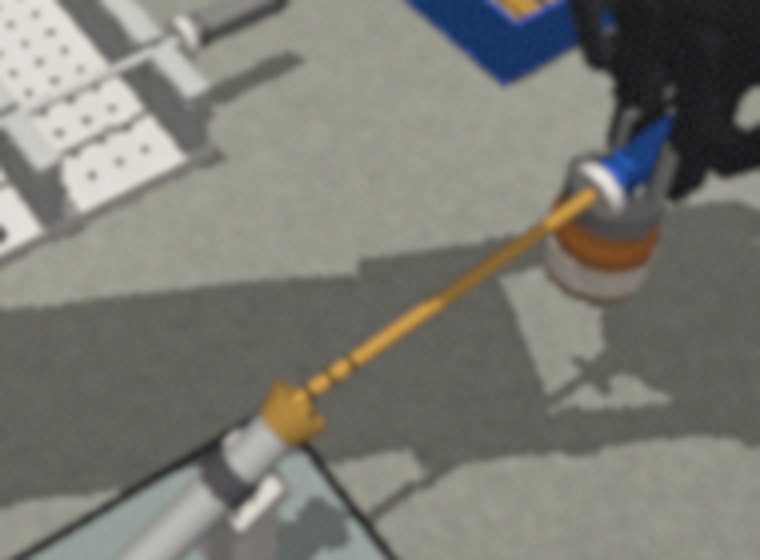

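Emit:
{"api": "servo_tool", "payload": {
  "moves": [
    [255, [0.006, 0, -0.002], 0],
    [255, [0.006, 0, -0.002], 0],
    [255, [0.006, 0, -0.002], 0],
    [255, [0.006, 0, -0.002], 0],
    [255, [0.006, 0, -0.002], 0],
    [255, [0, 0, 0], 0],
    [255, [0, 0, 0], 0],
    [255, [0, 0, 0], 0]
  ]
}}

```text
time: 10.65
tool_pos: [0.6266, -0.2919, 0.1471]
tcp_rot: [0.08, 3.06, -0.022]
wrist_force: [2.8, -0.1, 0.0]
width: 0.157
```

```bash
python3 st.py .5875 -.2868 .162 -2.9;  python3 look.py side 10 260 230 190 140 4
```

```text
t 10.65 pos [ 0.6266 -0.2919  0.1471] x-axis yaw 177.03 z [ 0.08  -0.017 -0.997] w 0.157 F [ 2.8 -0.1  0. ] q [-0.48  0.3   1.71  0.03  1.06 -2.01]
tool shift [ 0.038   0.0028 -0.0181]
turn about tool z (mod pi) -0.001
```

View pics/side10.png

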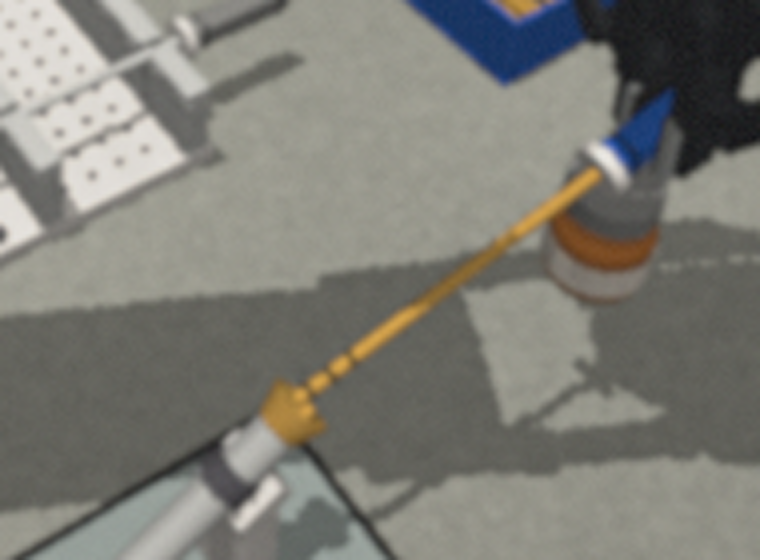

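```bash
cat > rodang.py <<'E'
import sys
from h import *
# fit shaft in side view: brass pixels' depth points in box
def rod(c,box):
    x0,y0,x1,y1=box
    m=cv2.inRange(cv2.cvtColor(c["pixels"],cv2.COLOR_RGB2HSV),(10,80,40),(30,255,255))
    m=cv2.erode(m,np.ones((2,2),np.uint8))
    v,u=np.nonzero(m);k=(u>=x0)&(u<=x1)&(v>=y0)&(v<=y1)
    P=np.array([dep(c,a,b) for a,b in zip(u[k],v[k])])
    P=P[P[:,2]>.08] if len(sys.argv)<99 else P
    for _ in range(4):
        o=np.median(P,0); d=np.linalg.svd(P-P.mean(0))[2][0]; d*=np.sign(d[0])
        r=np.linalg.norm((P-P.mean(0))-np.outer((P-P.mean(0))@d,d),axis=1); P=P[r<max(.004,np.percentile(r,80))] if r.max()>.004 else P
    return P.mean(0),d,len(P)
c=pickle.load(open(sys.argv[1],"rb")); o,d,n=rod(c,tuple(map(int,sys.argv[2:6])))
print("rod pt",o.round(4),"elev deg",np.degrees(np.arcsin(d[2])).round(2),"yaw",np.degrees(np.arctan2(d[1],d[0])).round(2),n)
M=np.array([.4525,-.28,.118]); s=(M-o)[0]/d[0]; print("rod at mouth x:",(o+s*d).round(4))
E
python3 rodang.py side9.pkl 345 275 410 322;python3 rodang.py side10.pkl 345 268 410 322; python3 rodang.py side6.pkl 355 265 425 305
```

```text
rod pt [ 0.5282 -0.2868  0.1403] elev deg 9.22 yaw -2.65 205
rod at mouth x: [ 0.4525 -0.2833  0.128 ]
rod pt [ 0.523  -0.2879  0.1504] elev deg 14.61 yaw -3.12 168
rod at mouth x: [ 0.4525 -0.284   0.132 ]
rod pt [ 0.5444 -0.2838  0.1521] elev deg -1.64 yaw -3.85 147
rod at mouth x: [ 0.4525 -0.2777  0.1547]
```

Emit:
{"api": "servo_tool", "payload": {
  "moves": [
    [255, [-0.003, 0.001, 0.003], 0],
    [255, [-0.002, 0.001, 0.005], 0],
    [255, [0, 0, 0.004], 0],
    [255, [0, 0, 0.001], 0],
    [255, [0, 0, 0], 0],
    [255, [0, 0, 0], 0],
    [255, [0, 0, 0], 0],
    [255, [0, 0, 0], 0]
  ],
  "newtons": 40
}}

```text
time: 11.37
tool_pos: [0.6276, -0.2887, 0.1263]
tcp_rot: [0.08, 3.075, -0.015]
wrist_force: [0.1, -0.2, -0.2]
width: 0.157
```

```bash
python3 st.py;  python3 look.py side 11 260 230 190 140 4; python3 rodang.py side11.pkl 345 268 410 322
```

```text
t 11.37 pos [ 0.6276 -0.2887  0.1263] x-axis yaw 177.02 z [ 0.065 -0.011 -0.998] w 0.157 F [ 0.1 -0.2 -0.2] q [-0.48  0.32  1.71  0.02  1.04 -2.01]
rod pt [ 0.5319 -0.2851  0.1332] elev deg 14.17 yaw -3.15 151
rod at mouth x: [ 0.4525 -0.2807  0.1131]
```

View pics/side11.png

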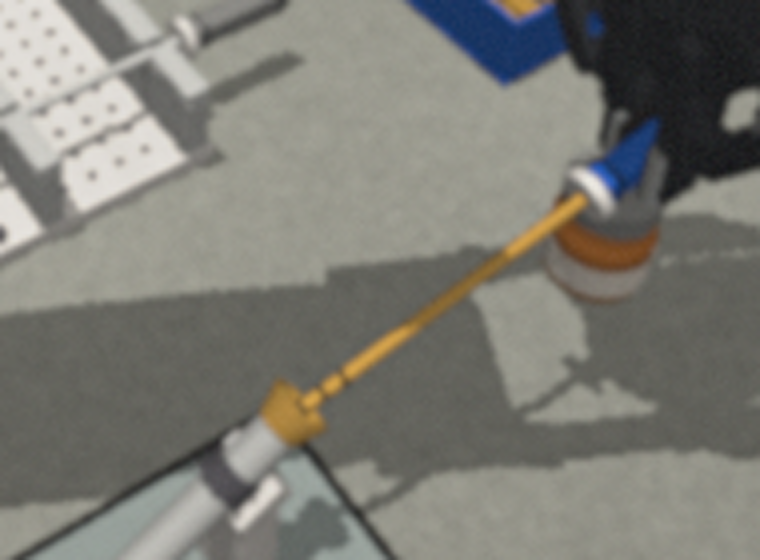

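Emit:
{"api": "servo_tool", "payload": {
  "moves": [
    [255, [0.004, 0, -0.003], 0],
    [255, [0.005, 0, -0.001], 0],
    [255, [0.005, 0, -0.001], 0],
    [255, [0.004, 0, 0], 0],
    [255, [0, 0, 0], 0],
    [255, [0, 0, 0], 0],
    [255, [0, 0, 0], 0],
    [255, [0, 0, 0], 0]
  ],
  "newtons": 25
}}

```text
time: 12.08
tool_pos: [0.6114, -0.2885, 0.1335]
tcp_rot: [0.082, 3.064, -0.019]
wrist_force: [3.1, -0.3, -3.3]
width: 0.157
```

```bash
python3 st.py;  python3 look.py side 12 260 230 190 140 4; python3 rodang.py side12.pkl 345 268 410 322
```

```text
t 12.08 pos [ 0.6114 -0.2885  0.1335] x-axis yaw 176.96 z [ 0.076 -0.014 -0.997] w 0.157 F [ 3.1 -0.3 -3.3] q [-0.49  0.28  1.75  0.03  1.03 -2.02]
rod pt [ 0.5083 -0.2949  0.1595] elev deg -54.11 yaw 35.6 68
rod at mouth x: [ 0.4525 -0.3348  0.2543]
```

View pics/side12.png

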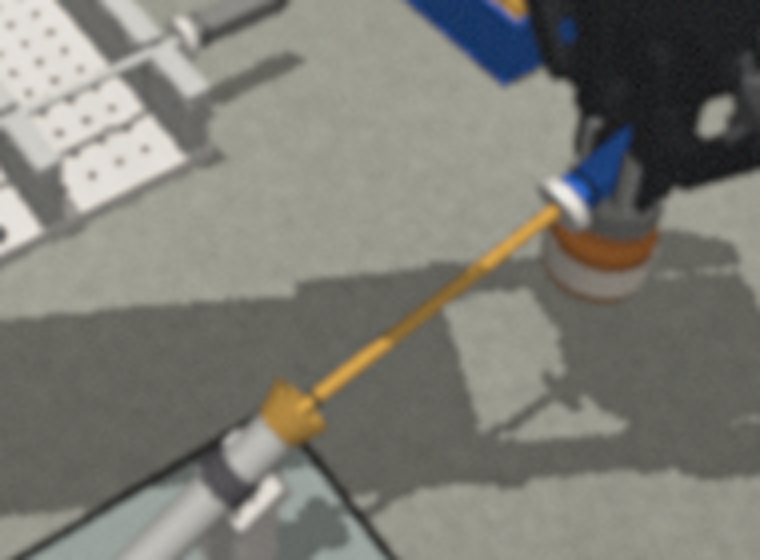

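Emit:
{"api": "servo_tool", "payload": {
  "moves": [
    [255, [0.005, 0, -0.005], 0],
    [255, [0.005, 0, -0.005], 0],
    [255, [0.005, 0, -0.005], 0],
    [255, [0.005, 0, -0.005], 0],
    [255, [0.005, 0, -0.004], 0],
    [255, [0, 0, 0], 0],
    [255, [0, 0, 0], 0],
    [255, [0, 0, 0], 0]
  ]
}}

```text
time: 12.8
tool_pos: [0.5826, -0.2869, 0.1592]
tcp_rot: [0.082, 3.061, -0.02]
wrist_force: [2.8, -0.7, -1.7]
width: 0.154
```

```bash
python3 st.py .5875 -.2868 .162;  python3 look.py side 13 260 230 190 140 4; python3 rodang.py side13.pkl 345 258 397 322
```

```text
t 12.8 pos [ 0.5826 -0.2869  0.1592] x-axis yaw 176.95 z [ 0.079 -0.015 -0.997] w 0.154 F [ 2.8 -0.7 -1.7] q [-0.51  0.21  1.79  0.03  1.06 -2.04]
tool shift [-0.0051  0.0003 -0.0024]
rod pt [ 0.5093 -0.2849  0.1498] elev deg 28.74 yaw -2.75 143
rod at mouth x: [ 0.4525 -0.2822  0.1186]
```

View pics/side13.png

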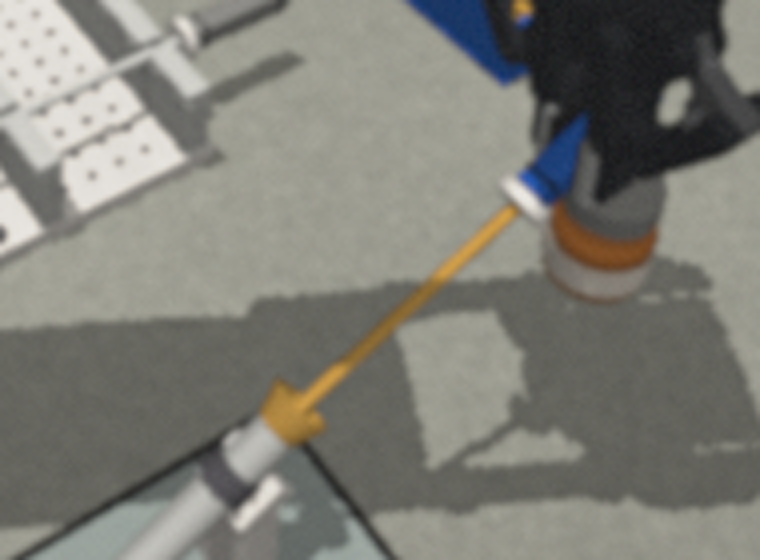

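Emit:
{"api": "servo_tool", "payload": {
  "moves": [
    [255, [0.005, 0, -0.004], 0],
    [255, [0.005, 0, -0.004], 0],
    [255, [0.005, 0, -0.003], 0],
    [255, [0.005, 0, 0.002], 0],
    [255, [0.007, 0, 0.004], 0],
    [255, [0.008, 0, 0.005], 0],
    [255, [0.008, 0, 0.005], 0],
    [255, [0, 0, 0], 0]
  ]
}}

```text
time: 13.52
tool_pos: [0.5356, -0.2841, 0.1491]
tcp_rot: [0.081, 3.063, -0.019]
wrist_force: [1.0, -0.1, -2.0]
width: 0.155
```

```bash
python3 st.py .482 -.2815 .1085;  python3 look.py side 14 260 230 190 140 4; python3 rodang.py side14.pkl 345 268 388 322
```

```text
t 13.52 pos [ 0.5356 -0.2841  0.1491] x-axis yaw 177.0 z [ 0.077 -0.015 -0.997] w 0.155 F [ 1.  -0.1 -2. ] q [-0.54  0.14  1.89  0.03  1.04 -2.08]
tool shift [0.0567 0.0001 0.0363]
rod pt [ 0.4841 -0.2833  0.1449] elev deg 34.74 yaw -2.55 68
rod at mouth x: [ 0.4525 -0.2819  0.1229]
```

View pics/side14.png

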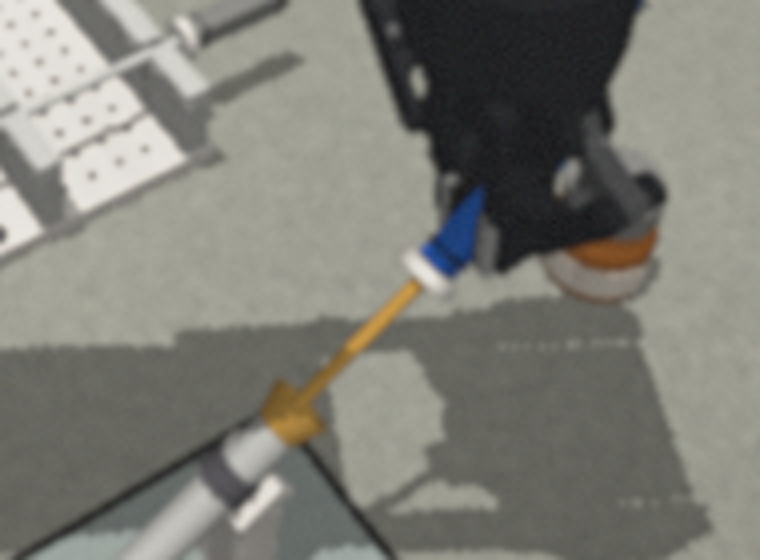

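Emit:
{"api": "servo_tool", "payload": {
  "moves": [
    [255, [0.008, 0, 0.005], 0],
    [255, [0.008, 0, 0.005], 0],
    [255, [0.008, 0, 0.005], 0],
    [255, [0.008, 0, 0.005], 0],
    [255, [0.007, 0, 0.0045], 0],
    [255, [0.005, 0, 0.003], 0],
    [255, [0, 0, 0], 0],
    [255, [0, 0, 0], 0]
  ]
}}

```text
time: 14.23
tool_pos: [0.4874, -0.2813, 0.1136]
tcp_rot: [0.082, 3.067, -0.017]
wrist_force: [1.4, 0.3, -1.1]
width: 0.155
```

```bash
python3 st.py .482 -.2815 .1085;  python3 look.py side 15 260 230 190 140 4
```

```text
t 14.23 pos [ 0.4874 -0.2813  0.1136] x-axis yaw 176.97 z [ 0.073 -0.013 -0.997] w 0.155 F [ 1.4  0.3 -1.1] q [-0.59  0.1   2.01  0.04  0.96 -2.12]
tool shift [ 0.0057 -0.0004  0.0047]
```

View pics/side15.png

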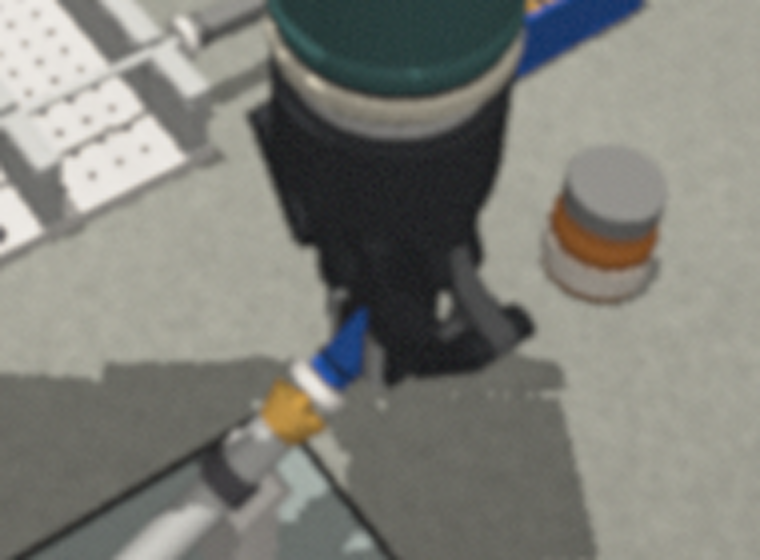

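Emit:
{"api": "servo_tool", "payload": {
  "moves": [
    [255, [0.005, 0, 0.003], 0],
    [255, [0.005, 0, 0.003], 0],
    [255, [0.005, 0, 0.003], 0],
    [255, [0.005, 0, 0.003], 0],
    [255, [0.005, 0, 0.003], 0],
    [255, [0.005, 0, 0.003], 0],
    [255, [0.005, 0, 0.003], 0],
    [255, [0.005, 0, 0.003], 0]
  ],
  "newtons": 40
}}

```text
time: 14.95
tool_pos: [0.4829, -0.2841, 0.111]
tcp_rot: [0.093, 2.996, -0.034]
wrist_force: [10.0, 4.8, 5.7]
width: 0.154
```

```bash
python3 st.py .482 -.2815 .1085;  python3 look.py side 16 260 230 190 140 4
```

```text
t 14.95 pos [ 0.4829 -0.2841  0.111 ] x-axis yaw 176.53 z [ 0.142 -0.027 -0.989] w 0.154 F [10.   4.8  5.7] q [-0.61  0.06  2.06  0.08  0.89 -2.17]
tool shift [0.0014 0.0026 0.0022]
```

View pics/side16.png

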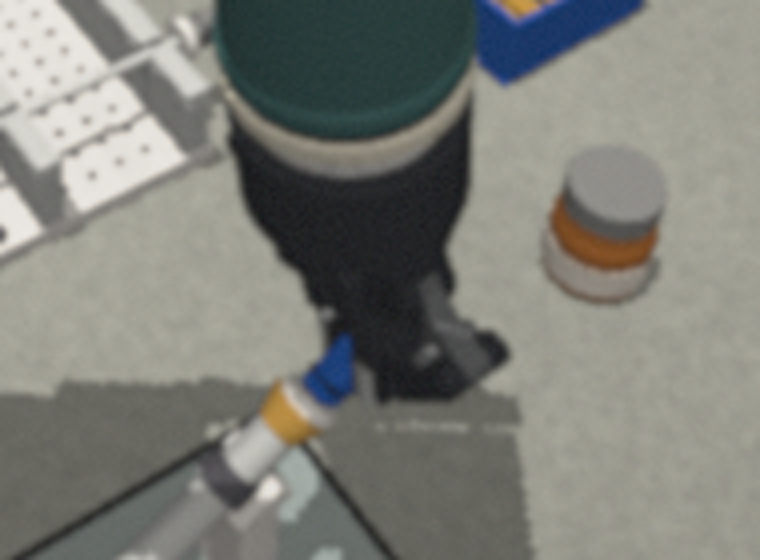

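The collar is on the rim: there's no gap at crop (305,400), and the axial push rose to about 11 N with no further travel. Now I'll draw it out.

Emit:
{"api": "servo_tool", "payload": {
  "moves": [
    [255, [-0.005, 0, -0.0025], 0],
    [255, [-0.009, 0, -0.0045], 0],
    [255, [-0.015, 0, -0.0075], 0],
    [255, [-0.015, 0, -0.0075], 0],
    [255, [-0.015, 0, -0.0075], 0],
    [255, [-0.015, 0, -0.0075], 0],
    [255, [-0.01, 0, -0.005], 0],
    [255, [0, 0, 0], 0]
  ]
}}

```text
time: 15.67
tool_pos: [0.5614, -0.2876, 0.1666]
tcp_rot: [0.09, 3.005, -0.033]
wrist_force: [1.4, -0.3, -0.2]
width: 0.15
```

```bash
python3 st.py .5645 -.2855 .166;  python3 look.py side 17 260 230 190 140 4; python3 rodang.py side17.pkl 345 258 397 322
```

```text
t 15.67 pos [ 0.5614 -0.2876  0.1666] x-axis yaw 176.64 z [ 0.134 -0.026 -0.991] w 0.15 F [ 1.4 -0.3 -0.2] q [-0.54  0.14  1.87  0.06  1.01 -2.08]
tool shift [-0.0029  0.0023  0.001 ]
rod pt [ 0.4902 -0.2901  0.1605] elev deg -55.18 yaw 38.31 48
rod at mouth x: [ 0.4525 -0.3199  0.2296]
```

View pics/side17.png

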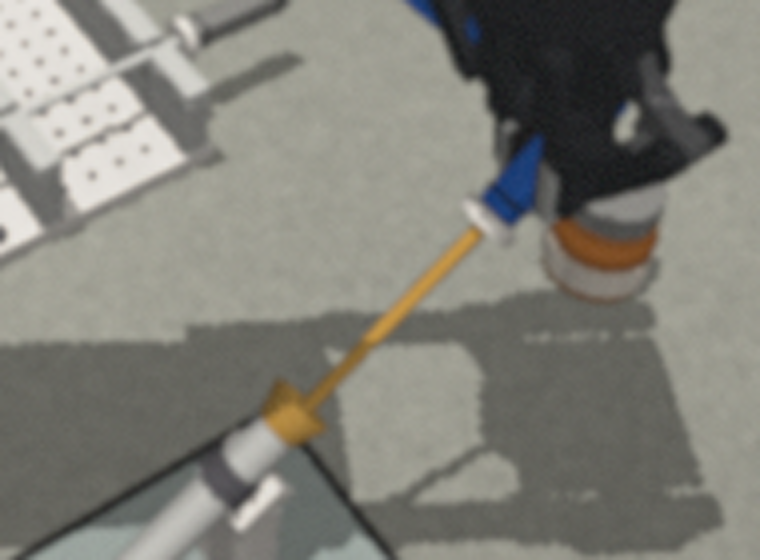

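Emit:
{"api": "servo_tool", "payload": {
  "moves": [
    [255, [-0.008, 0, 0.003], 0],
    [255, [-0.008, 0, 0.003], 0],
    [255, [-0.008, 0, 0.004], 0],
    [255, [-0.005, 0, 0.007], 0],
    [255, [-0.005, 0, 0.008], 0],
    [255, [-0.004, 0, 0.008], 0],
    [255, [-0.003, 0, 0.006], 0],
    [255, [0, 0, 0], 0]
  ],
  "newtons": 25
}}

```text
time: 16.38
tool_pos: [0.6022, -0.2896, 0.123]
tcp_rot: [0.09, 3.023, -0.027]
wrist_force: [-1.1, 1.1, 4.1]
width: 0.157
```

```bash
python3 st.py .6095 -.288 .135;  python3 look.py side 18 260 230 190 140 4; python3 rodang.py side18.pkl 345 268 404 322
```

```text
t 16.38 pos [ 0.6022 -0.2896  0.123 ] x-axis yaw 176.65 z [ 0.116 -0.021 -0.993] w 0.157 F [-1.1  1.1  4.1] q [-0.51  0.26  1.81  0.05  0.96 -2.04]
tool shift [-0.0086  0.0018 -0.0111]
rod pt [ 0.5223 -0.2866  0.1312] elev deg 15.78 yaw -3.03 134
rod at mouth x: [ 0.4525 -0.2829  0.1114]
```

View pics/side18.png

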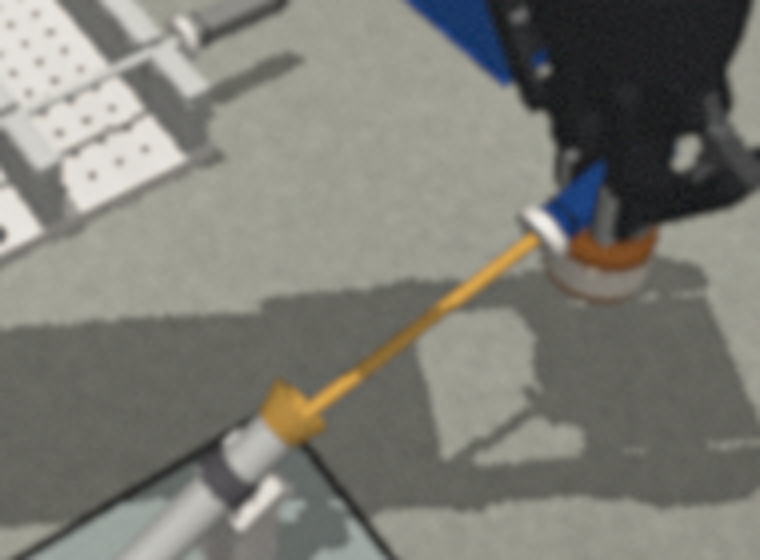

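Emit:
{"api": "servo_tool", "payload": {
  "moves": [
    [255, [-0.005, 0, 0.004], 0],
    [255, [-0.005, 0, 0.005], 0],
    [255, [-0.004, 0, 0.006], 0],
    [255, [-0.003, 0, 0.006], 0],
    [255, [-0.002, 0, 0.006], 0],
    [255, [-0.001, 0, 0.006], 0],
    [255, [0, 0, 0.004], 0],
    [255, [0, 0, 0], 0]
  ]
}}

```text
time: 17.1
tool_pos: [0.6283, -0.292, 0.0872]
tcp_rot: [0.09, 3.021, -0.028]
wrist_force: [-2.2, -0.4, 2.3]
width: 0.152
```

```bash
python3 st.py .6305 -.289 .082;  python3 look.py side 19 260 230 190 140 4; python3 rodang.py side19.pkl 345 278 408 322
```

```text
t 17.1 pos [ 0.6283 -0.292   0.0872] x-axis yaw 176.64 z [ 0.118 -0.022 -0.993] w 0.152 F [-2.2 -0.4  2.3] q [-0.49  0.33  1.78  0.05  0.91 -2.03]
tool shift [-0.0014  0.0032  0.0054]
rod pt [ 0.5411 -0.2882  0.115 ] elev deg 1.31 yaw -2.84 115
rod at mouth x: [ 0.4525 -0.2838  0.1129]
```

View pics/side19.png

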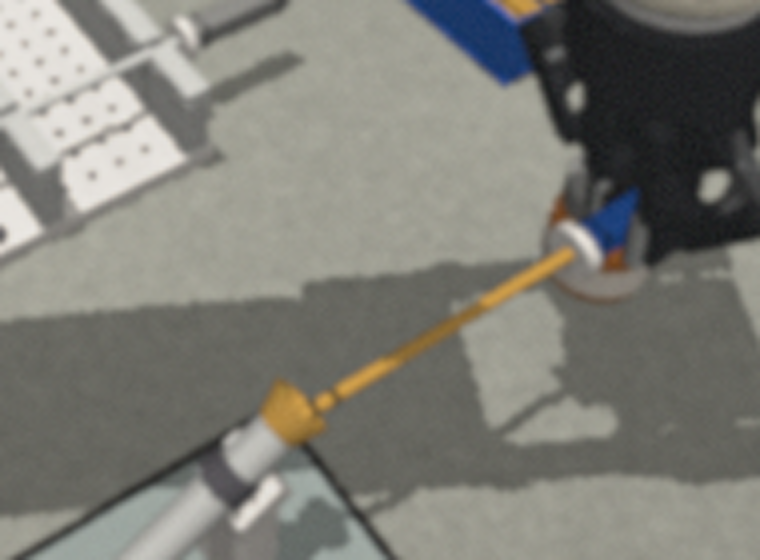

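Emit:
{"api": "servo_tool", "payload": {
  "moves": [
    [255, [-0.001, 0.001, 0.003], 0],
    [255, [-0.001, 0, 0.003], 0],
    [255, [0, 0, 0.003], 0],
    [255, [0, 0, 0.002], 0],
    [255, [0, 0, 0], 0],
    [255, [0, 0, 0], 0],
    [255, [0, 0, 0], 0],
    [255, [0, 0, 0], 0]
  ]
}}

```text
time: 17.82
tool_pos: [0.6328, -0.2919, 0.0774]
tcp_rot: [0.09, 3.019, -0.03]
wrist_force: [-1.6, -0.4, 2.1]
width: 0.153
```

```bash
python3 st.py .6305 -.289 .082;  python3 look.py side 20 260 230 190 140 4; python3 rodang.py side20.pkl 345 278 408 322
```

```text
t 17.82 pos [ 0.6328 -0.2919  0.0774] x-axis yaw 176.64 z [ 0.12  -0.023 -0.992] w 0.153 F [-1.6 -0.4  2.1] q [-0.49  0.35  1.78  0.05  0.89 -2.02]
tool shift [ 0.0018  0.0026 -0.005 ]
rod pt [ 0.5423 -0.2878  0.11  ] elev deg -1.48 yaw -3.32 112
rod at mouth x: [ 0.4525 -0.2826  0.1123]
```

Emit:
{"api": "servo_tool", "payload": {
  "moves": [
    [255, [-0.005, 0, 0], 0],
    [255, [-0.01, 0, 0], 0],
    [255, [-0.01, 0, 0], 0],
    [255, [-0.01, 0, -0.005], 0],
    [255, [0, 0, -0.015], 0],
    [255, [0, 0, -0.02], 0],
    [255, [0, 0, -0.02], 0],
    [255, [0, 0, 0], 0]
  ],
  "newtons": 60
}}

```text
time: 18.53
tool_pos: [0.6665, -0.2917, 0.1423]
tcp_rot: [0.091, 3.017, -0.027]
wrist_force: [1.3, -0.2, 0.4]
width: 0.155
```

```bash
python3 st.py .562 .270 .15 -2.9;  python3 look.py side 21 260 200 190 140 4; python3 rodang.py side21.pkl 345 230 425 322
```

```text
t 18.53 pos [ 0.6665 -0.2917  0.1423] x-axis yaw 176.59 z [ 0.123 -0.021 -0.992] w 0.155 F [ 1.3 -0.2  0.4] q [-0.46  0.34  1.66  0.04  1.02 -1.99]
tool shift [ 0.1357  0.5541 -0.0325]
turn about tool z (mod pi) -0.009
rod pt [ 0.5475 -0.286   0.1739] elev deg -1.09 yaw -3.48 171
rod at mouth x: [ 0.4525 -0.2802  0.1757]
```

View pics/side21.png

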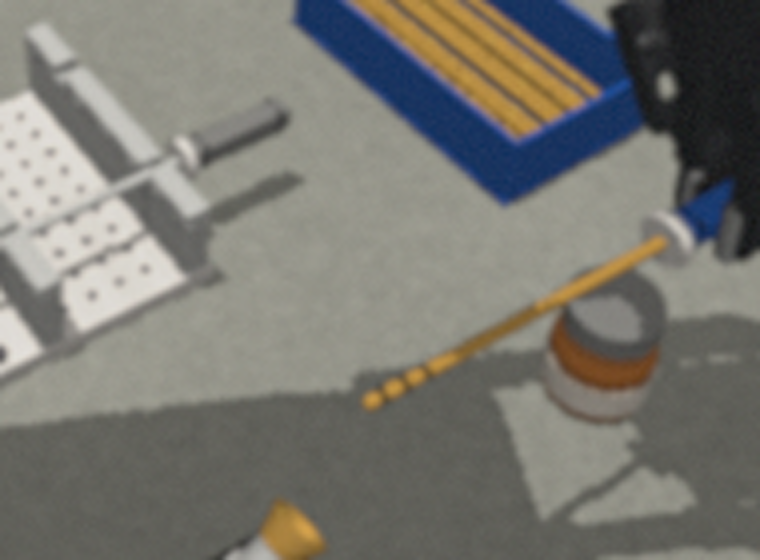

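Emit:
{"api": "servo_tool", "payload": {
  "moves": [
    [255, [0.004, 0.016, -0.001], 0],
    [255, [0.008, 0.03, -0.002], 0],
    [255, [0.009, 0.039, -0.003], 0],
    [255, [0.009, 0.039, -0.003], 0],
    [255, [0.009, 0.039, -0.003], 0],
    [255, [0.009, 0.039, -0.003], 0],
    [255, [0.009, 0.039, -0.003], 0],
    [255, [0.009, 0.039, -0.003], 0]
  ]
}}

```text
time: 19.25
tool_pos: [0.6107, -0.0037, 0.1403]
tcp_rot: [0.111, 3.024, -0.026]
wrist_force: [0.3, 0.1, 0.3]
width: 0.152
```

```bash
python3 st.py .562 .270 .15 -2.9
```

```text
t 19.25 pos [ 0.6107 -0.0037  0.1403] x-axis yaw 175.82 z [ 0.114 -0.021 -0.993] w 0.152 F [0.3 0.1 0.3] q [-0.04  0.13  1.92 -0.02  0.97 -1.52]
tool shift [ 0.0669  0.2691 -0.021 ]
turn about tool z (mod pi) -0.022
```

Emit:
{"api": "servo_tool", "payload": {
  "moves": [
    [255, [0.009, 0.038, -0.003], -0.02],
    [255, [0.009, 0.038, -0.003], 0],
    [255, [0.009, 0.038, -0.003], 0],
    [255, [0.009, 0.034, -0.003], 0],
    [255, [0.008, 0.026, -0.002], 0],
    [255, [0.006, 0.02, -0.002], 0],
    [255, [0.004, 0.01, -0.002], 0],
    [255, [0, 0, 0], 0]
  ]
}}

```text
time: 19.92
tool_pos: [0.5505, 0.2237, 0.1393]
tcp_rot: [0.065, 3.039, -0.024]
wrist_force: [0.1, 0.5, 0.8]
width: 0.15
```

```bash
python3 st.py .562 .270 .12 -2.9
```

```text
t 19.92 pos [0.5505 0.2237 0.1393] x-axis yaw 177.58 z [ 0.101 -0.018 -0.995] w 0.15 F [0.1 0.5 0.8] q [ 0.38  0.12  1.93 -0.06  1.   -1.12]
tool shift [-0.0075  0.047   0.0196]
turn about tool z (mod pi) 0.008
```

Emit:
{"api": "servo_tool", "payload": {
  "moves": [
    [255, [-0.003, 0.012, 0.003], 0],
    [255, [-0.003, 0.012, 0.004], 0],
    [255, [0, 0.01, 0.003], 0],
    [255, [0, 0.006, 0], 0],
    [255, [0, 0.002, 0], 0],
    [255, [0, 0, 0], 0],
    [255, [0, 0, 0], 0],
    [255, [0, 0, 0], 0]
  ]
}}

```text
time: 20.58
tool_pos: [0.5607, 0.2648, 0.1251]
tcp_rot: [0.071, 3.042, -0.029]
wrist_force: [0.1, 0.6, -1.0]
width: 0.15
```

```bash
python3 st.py .562 .270 .11 -2.9; python3 look.py side 22 120 100 190 140 4; python3 look.py top 22 110 170 160 140 4; python3 rodang.py side22.pkl 160 130 265 200
```

```text
t 20.58 pos [0.5607 0.2648 0.1251] x-axis yaw 177.37 z [ 0.097 -0.021 -0.995] w 0.15 F [ 0.1  0.6 -1. ] q [ 0.44  0.19  1.88 -0.07  0.99 -1.05]
tool shift [0.0005 0.0055 0.015 ]
turn about tool z (mod pi) 0.005
rod pt [0.4543 0.2679 0.157 ] elev deg -2.62 yaw -2.89 59
rod at mouth x: [0.4525 0.268  0.157 ]
```

View pics/side22.png

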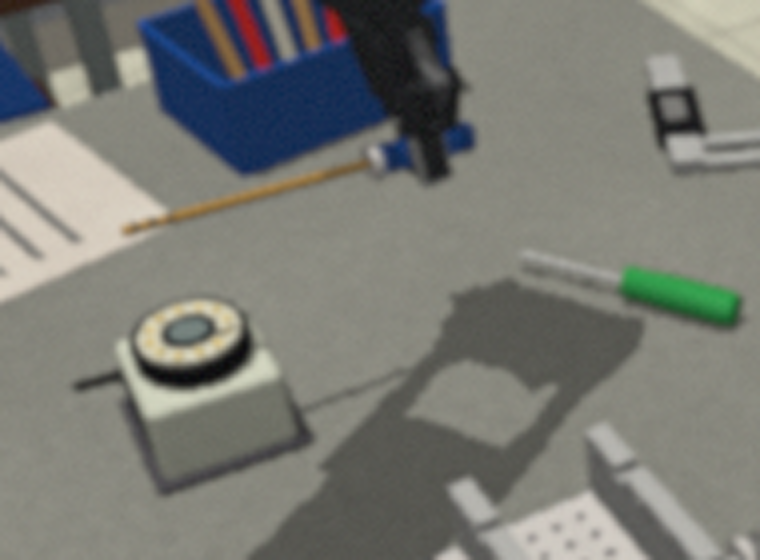

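View pics/top22.png

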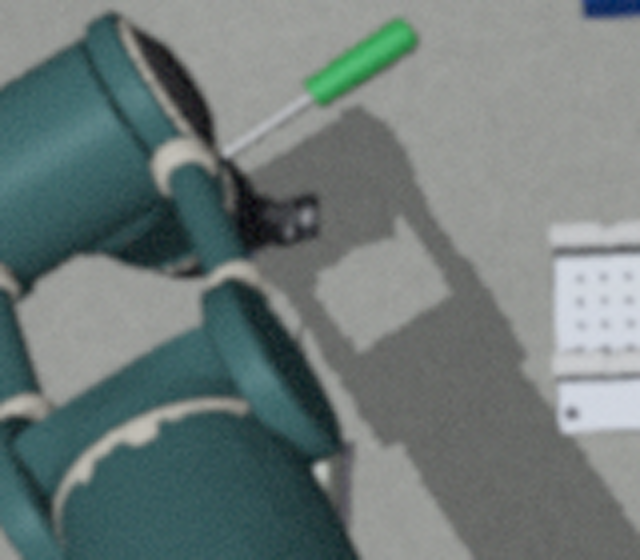

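```bash
python3 rodang.py side5.pkl 218 190 285 222; python3 rodang.py side6.pkl 355 265 425 305; python3 - <<'E'
from h import *
S=pickle.load(open("side22.pkl","rb"))
cv2.imwrite("pics/s22z.png",cv2.resize(S["pixels"][135:175,145:205,::-1],None,fx=12,fy=12,interpolation=cv2.INTER_CUBIC))
E
```

```text
rod pt [0.4938 0.0384 0.1177] elev deg -0.23 yaw -2.98 53
rod at mouth x: [0.4525 0.0405 0.1179]
rod pt [ 0.5444 -0.2838  0.1521] elev deg -1.64 yaw -3.85 147
rod at mouth x: [ 0.4525 -0.2777  0.1547]
```

View pics/s22z.png

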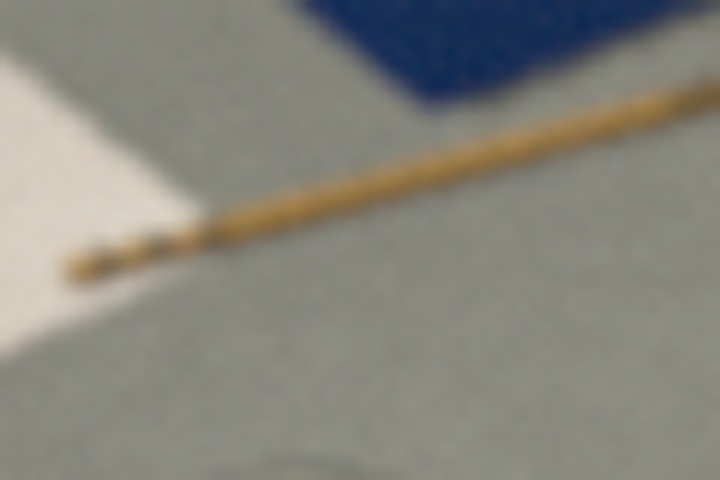

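```bash
python3 - <<'E'
from h import *
S=pickle.load(open("side22.pkl","rb"))
for z in(.153,.156,.159): print(z,plane(S,157.0,155.2,z).round(4))
print(dep(S,163,154).round(4),dep(S,165,153).round(4),dep(S,170,152).round(4),dep(S,160,154).round(4))
E
python3 st.py
```

```text
0.153 [0.3909 0.2854 0.153 ]
0.156 [0.3899 0.2806 0.156 ]
0.159 [0.3888 0.2758 0.159 ]
[0.4012 0.2698 0.1606] [0.4063 0.27   0.1612] [0.417  0.2666 0.1615] [0.3955 0.2733 0.161 ]
t 20.68 pos [0.5607 0.2647 0.1252] x-axis yaw 177.36 z [ 0.098 -0.021 -0.995] w 0.149 F [ 0.4  0.  -0.2] q [ 0.44  0.19  1.88 -0.07  0.99 -1.05]
```

Emit:
{"api": "servo_tool", "payload": {
  "moves": [
    [255, [-0.004, 0.005, 0.008], 0],
    [255, [0, 0, 0.006], 0],
    [255, [0, 0, 0.003], 0],
    [255, [0, 0, 0], 0],
    [255, [0, 0, 0], 0],
    [255, [0, 0, 0], 0],
    [255, [0, 0, 0], 0],
    [255, [0, 0, 0], 0]
  ],
  "newtons": 60
}}

```text
time: 21.35
tool_pos: [0.5671, 0.2684, 0.1066]
tcp_rot: [0.073, 3.043, -0.03]
wrist_force: [0.3, -0.6, -0.6]
width: 0.153
```

```bash
python3 st.py; python3 look.py side 23 120 100 190 140 4; python3 rodang.py side23.pkl 160 130 265 200
```

```text
t 21.35 pos [0.5671 0.2684 0.1066] x-axis yaw 177.28 z [ 0.097 -0.022 -0.995] w 0.153 F [ 0.3 -0.6 -0.6] q [ 0.44  0.22  1.88 -0.07  0.96 -1.04]
rod pt [0.4558 0.2719 0.1388] elev deg -2.23 yaw -3.12 58
rod at mouth x: [0.4525 0.2721 0.139 ]
```

View pics/side23.png

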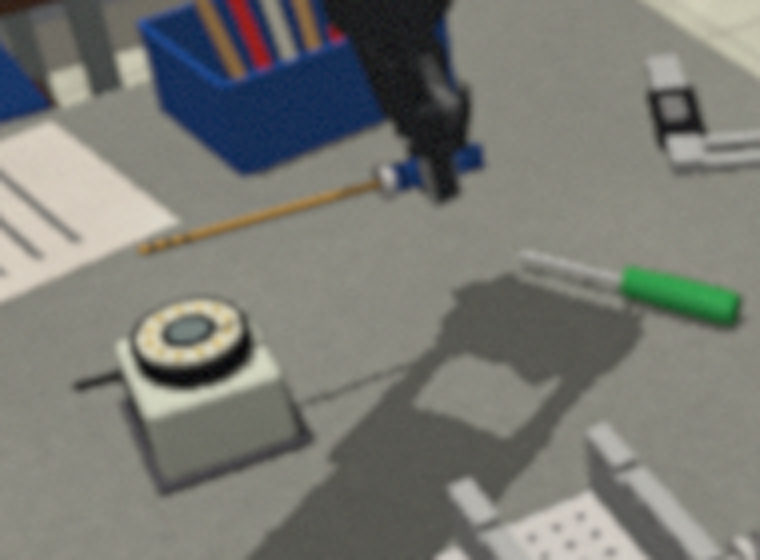

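Emit:
{"api": "servo_tool", "payload": {
  "moves": [
    [255, [-0.03, 0, 0], 0],
    [255, [0, 0, 0], 0],
    [255, [0, 0, 0], 0],
    [255, [0, 0, 0], 0],
    [255, [0.008, 0, 0], 0],
    [255, [0.008, 0, 0], 0],
    [255, [0.006, 0, 0], 0],
    [255, [0, 0, 0], 0]
  ]
}}

```text
time: 22.07
tool_pos: [0.5713, 0.2679, 0.107]
tcp_rot: [0.073, 3.045, -0.03]
wrist_force: [0.2, 0.1, 0.3]
width: 0.155
```

```bash
python3 st.py
```

```text
t 22.07 pos [0.5713 0.2679 0.107 ] x-axis yaw 177.31 z [ 0.095 -0.022 -0.995] w 0.155 F [0.2 0.1 0.3] q [ 0.43  0.23  1.87 -0.07  0.96 -1.05]
```

Emit:
{"api": "servo_tool", "payload": {
  "moves": [
    [255, [0.004, 0.003, 0], 0],
    [255, [0.002, 0, 0], 0],
    [255, [0, 0, 0], 0],
    [255, [0, 0, 0], 0],
    [255, [0, 0, 0], 0],
    [255, [0, 0, 0], 0],
    [255, [0, 0, 0], 0],
    [255, [0, 0, 0], 0]
  ]
}}

```text
time: 22.73
tool_pos: [0.5637, 0.2721, 0.1068]
tcp_rot: [0.07, 3.044, -0.03]
wrist_force: [-0.2, -0.2, -0.7]
width: 0.154
```

```bash
python3 st.py; python3 look.py side 24 120 100 190 140 4; python3 rodang.py side24.pkl 160 130 265 200;python3 - <<'E'
from h import *
S=pickle.load(open("side24.pkl","rb"))
P=proj(S,(.394,.2795,.138)); L=proj(S,(.394,.2795,.078)); print("target px",P,((P-[140,140])*12+5.5),"lens",L)
im=cv2.resize(S["pixels"][140:190,140:200,::-1],None,fx=12,fy=12,interpolation=cv2.INTER_CUBIC)
cv2.imwrite("pics/s24z.png",im)
for u in range(156,176,3):
    col=[(v,dep(S,u,v)) for v in range(150,170) if dep(S,u,v)[2]>.1]
    if col: v,p=max(col,key=lambda t:t[1][2]); print(u,v,p.round(4))
E
```

```text
t 22.73 pos [0.5637 0.2721 0.1068] x-axis yaw 177.41 z [ 0.096 -0.022 -0.995] w 0.154 F [-0.2 -0.2 -0.7] q [ 0.44  0.22  1.89 -0.07  0.96 -1.04]
rod pt [0.4459 0.2429 0.1601] elev deg -32.01 yaw 73.36 24
rod at mouth x: [0.4525 0.2651 0.1457]
target px [160.79910353 161.31043743] [255.08924238 261.22524911] lens [166.75322029 181.74314964]
156 160 [0.3844 0.2797 0.1455]
159 159 [0.3916 0.28   0.1452]
162 158 [0.399  0.2804 0.1447]
165 157 [0.4065 0.2814 0.1439]
168 157 [0.4127 0.2793 0.1426]
171 156 [0.4197 0.2778 0.1434]
174 155 [0.4267 0.2763 0.1442]
```

View pics/s24z.png

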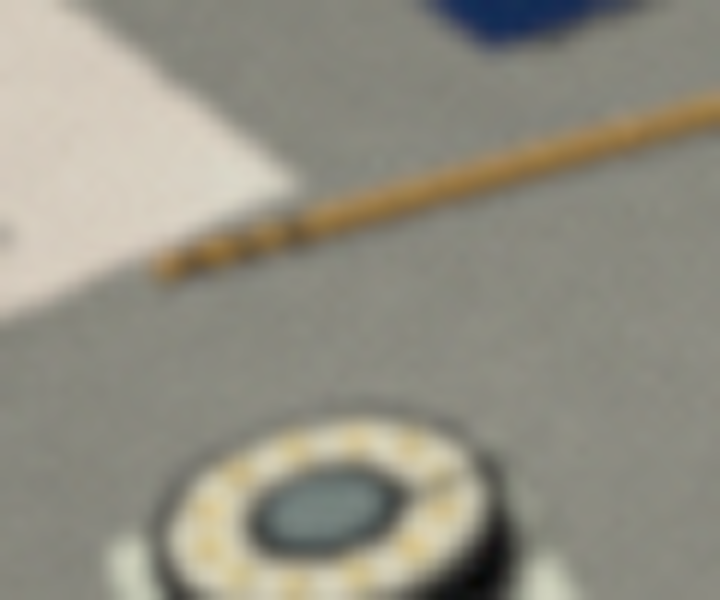

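Emit:
{"api": "servo_tool", "payload": {
  "moves": [
    [255, [-0.001, -0.001, 0.003], 0],
    [255, [0, 0, 0], 0],
    [255, [0, 0, 0], 0],
    [255, [0, 0, 0], 0],
    [255, [0, 0, 0], 0],
    [255, [0, 0, 0], 0],
    [255, [0, 0, 0], 0],
    [255, [0, 0, 0], 0]
  ]
}}

```text
time: 23.45
tool_pos: [0.5654, 0.2705, 0.1033]
tcp_rot: [0.071, 3.044, -0.03]
wrist_force: [0.6, 0.1, -0.8]
width: 0.153
```

```bash
python3 st.py; python3 look.py side 25 120 100 190 140 4; python3 - <<'E'
from h import *
S=pickle.load(open("side25.pkl","rb"))
P=proj(S,(.394,.2795,.138)); print("target zoom px",((P-[140,140])*12+5.5))
cv2.imwrite("pics/s25z.png",cv2.resize(S["pixels"][140:190,140:200,::-1],None,fx=12,fy=12,interpolation=cv2.INTER_CUBIC))
pts=[]
for u in range(156,215,2):
    col=[(v,dep(S,u,v)) for v in range(140,170) if dep(S,u,v)[2]>.1]
    if col: pts.append(max(col,key=lambda t:t[1][2])[1])
pts=np.array(pts); f=np.polyfit(pts[:,0],pts[:,2],1);g=np.polyfit(pts[:,0],pts[:,1],1)
print("elev",np.degrees(np.arctan(f[0])),"yaw",np.degrees(np.arctan(g[0])),"surface z,y at .394",np.polyval(f,.394),np.polyval(g,.394),np.polyfit(pts[:,0],pts[:,2],1,full=True)[1])
E
```

```text
t 23.45 pos [0.5654 0.2705 0.1033] x-axis yaw 177.37 z [ 0.096 -0.022 -0.995] w 0.153 F [ 0.6  0.1 -0.8] q [ 0.44  0.23  1.89 -0.07  0.95 -1.04]
target zoom px [255.08924238 261.22524911]
elev -54.84773504086195 yaw 65.08457588679808 surface z,y at .394 0.2379183125340183 0.12527908162016677 [0.16672893]
```

View pics/s25z.png

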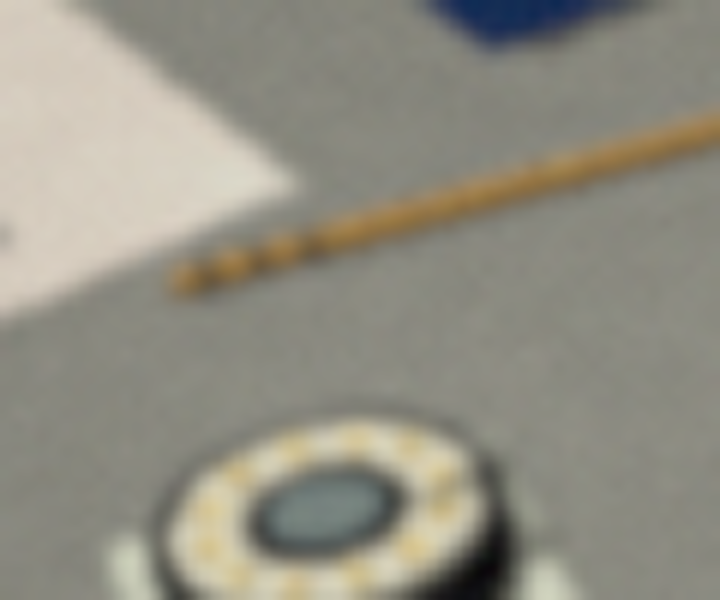

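```bash
python3 rodang.py side25.pkl 155 135 212 166; python3 - <<'E'
from h import *
from workcell import bot
s=bot.read_state();print(s["joint_vel"].round(3),s["tool_pos"].round(4),s["width"])
S0=pickle.load(open("side0.pkl","rb"));S=pickle.load(open("side25.pkl","rb"))
for nm,lo,hi,box in(("green",(45,120,40),(80,255,255),(240,150,320,190)),("jar/amber",(8,120,50),(22,255,255),(390,270,430,305)),("mouth",(10,110,60),(28,255,255),(322,322,345,345)),("bin",(100,120,40),(125,255,255),(330,172,428,255))):
    r=[]
    for c in(S0,S):
        m=cv2.inRange(cv2.cvtColor(c["pixels"],cv2.COLOR_RGB2HSV),lo,hi);x0,y0,x1,y1=box;M=cv2.moments(m[y0:y1,x0:x1],True);r+=[round(M["m10"]/M["m00"],1),round(M["m01"]/M["m00"],1)]
    print(nm,r)
cv2.imwrite("pics/s25f.png",S["pixels"][:,:,::-1])
E
```

```text
rod pt [0.4366 0.2433 0.1564] elev deg -32.29 yaw 74.05 25
rod at mouth x: [0.4525 0.2988 0.1199]
[ 0.     0.001  0.002 -0.001 -0.    -0.001] [0.5654 0.2705 0.1033] 0.15080075944500773
green [49.9, 23.4, 49.9, 23.5]
jar/amber [19.3, 20.7, 19.4, 20.7]
mouth [10.4, 11.2, 10.4, 11.2]
bin [48.6, 41.7, 48.6, 41.7]
```

View pics/s25f.png

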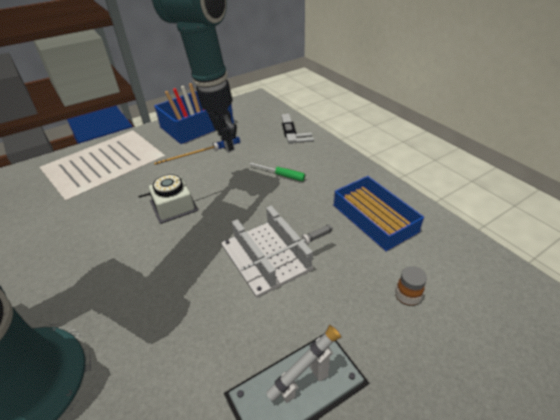

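```bash
python3 -c "
from workcell import bot
print(bot.finish_job())"
```

```text
the job is handed in; nothing more can be done
None
```

The job is done and handed in at about 23.5 s. I took the blue-gripped rod from the nest and slid it down the guide tube until its collar stopped on the mouth. I then drew it fully out and left it held over the inspection camera.

**Collar stop:** the side view showed no gap at the rim, and the axial push rose to about 11 N with no further travel.

**Final hold:** in the side view the middle black band lies within about 1 pixel (2–3 mm) of the point 60 mm above the lens. The arm was still, with wrist force under about 1 N, and the rod touched only the gripper. The screwdriver, jar, stock bin and tube mouth had not moved in the side image. The grey-gripped rod looked undisturbed, but I did not measure it.

Checks that failed or disagreed:
- **First grasp missed:** the gripper closed just above the grip, because the reported tool height was about 30 mm lower than the cameras showed. I went by the cameras after that, and the second grasp held.
- **Not exactly level:** the tool only turns about its own axis, so I tilted the rod by pivoting it in the grip against the mouth's flare. I levelled it again on the lower rim, but the tool kept about a 6° lean. The rod was near level then, but drifted to about 2° tip-up on the way to the camera. That figure is from two pictures before the last small moves. The last two fits failed, but the tool's lean did not change.
- **One view only at the end:** the arm hid the tip from the top camera, so the final placing rests on the side view, calibrated to about 2 mm.

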